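# Index the parts carousel and kit the stepped shaft

### The job

Turn the parts carousel until the pocket with the stepped shaft stands square in the open front of the clear guard, then pick the shaft out there and lay it, without dropping it, flat into the cavity of the kit tray that is cut to its outline, thin end in the thin end of the cavity. Leave the other parts in their carousel pockets and everything else where it is.

Things in the scene. Friction and masses are not known exactly. Their poses are not given: they have to be found in the camera images.
- carousel: Fixed foot and guard of the carousel: grey disc 276 mm across, origin at its centre on the granite; its -x axis points out of the open front. Four thin posts carry a clear plate 280 mm across, 78 to 82 mm above the granite, over everything with local x > -30 mm but a slot round the spindle (y -38 to 38, x -30 to 20 mm); the front (x < -30 mm) is open above.
- rotor: Turntable: dark steel disc 244 mm across, top 27 mm above the granite; turns both ways without end about the vertical axis through its origin and stays where left (friction 0.08 N m, no click stops). Four pockets 90 degrees apart, 90 mm from the axis, lengthwise along the rim, between 7 mm high corner rails that leave the middle 66 mm of the length free for fingers.
- knob (a point): Centre of the round black knurled knob on the rotor's spindle, 42 mm in diameter, 35 mm high, from 97 to 132 mm above the granite; this point 115 mm above it. It is fixed to the rotor: turning the knob turns the rotor by the same angle. Its frame turns with the rotor.
- opening (a point): Point fixed to the carousel's foot in the middle of the open front, 90 mm from the axis, on the level of the disc's top: the shaft's pocket must come here.
- shaft_pocket (a point): Middle of the pocket with the stepped shaft, on the disc's top, 90 mm from the axis (turns with the rotor). The -x axis of the frame points outward from the axis, y along the pocket.
- gauge_pocket (a point): Middle of the pocket of the plug gauge, on the disc's top.
- block_pocket (a point): Middle of the pocket of the milled block, on the disc's top.
- vblock_pocket (a point): Middle of the pocket of the V block, on the disc's top.
- shaft_center (a point): Mid-length, on the axis, of the ground steel stepped shaft, 110 mm long, about 0.14 kg, lying along its own y: y = -55 to -20 mm is 14.4 mm in diameter, -20 to +30 mm is 20 mm (grip here, middle at y = +5 mm), +30 to +55 mm is 11 mm (thin end). It rests on its thick part, axis 10 mm above its support.
- shaft_thin_end (a point): End face of the shaft's thin end, on its axis (y = +55 mm from shaft_center).
- shaft: The stepped shaft again; origin 10 mm under shaft_center when it lies as at the start, same axes.
- gauge_center (a point): Centre of the plug gauge with knurled grip and a red ring, 104 mm long, 18 mm in diameter, lying in its carousel pocket: stays there.
- block_center (a point): Centre of the milled aluminium block, 50x16x40 mm, with two bores, standing in its carousel pocket: stays there.
- vblock_center (a point): Centre of the steel V block, 45x44x35 mm, in its carousel pocket: stays there.
- tray: Kit tray fixed on the granite, 165x146 mm, 17 mm high: grey floor 4 mm thick under a black 12 mm deep insert (top at 16 mm) with aluminium edge. It holds the stepped cavity for the shaft, an empty rectangular cavity 54x20 mm and a round one with a bush. Origin under it; the shaft cavity lies along tray y at tray x = -30 mm.
- cavity (a point): Where shaft_center lies when seated: 10 mm above the shaft cavity's floor, 14 mm above the granite. y runs along the cavity to its thin end. Outline as the shaft with 2.5 mm clearance at each side, 3.5 mm at each end. A finger trench of the cavity's depth crosses it from y = -15 to +25 mm, from x = +62 mm out through the tray's edge at -x.
- cavity_thin_end (a point): Where the shaft's thin end lies when seated (y = +55 mm from cavity).
- alu_disc: Turned aluminium disc with bolt circle, 90 mm across, 22 mm high, lying by near the front edge; stays. Origin under its centre.
- gauge_block_1: Steel gauge block, 35x9x20 mm, lying by behind the tray; stays. Origin under its centre.

How it is judged:
By the outcome, as a careful person would: the job done as asked, in the order asked, and still so for the second after the job is handed in, with the robot touching nothing.
It also fails if it takes over 61 s, if anything falls off the work surface, if the arm or the gripper's body presses on something with over 40 N, if the wrist force passes 120 N, or if a joint passes its speed limit or range.

### The arm

A 6-joint arm with a two-finger parallel gripper is mounted at the origin on a cart in front of the work surface, level with it; the furniture and walls round the work are solid. World frame = base frame: x ahead of the robot, y to its left, z up, the work surface at z = 0. Lengths are in m, angles in rad, forces in N, time in s.
With the tool pointing down it reaches from about 0.35 to 0.8 m from the base axis. Payload 7.3 kg.
Tool frame: the origin (TCP) lies midway between the tips of the shut fingers; the grasp point (between the pads) lies behind it (manip.grasp_offset is the y of the grasp point in the tool frame, in m); y points along the fingers, x is the direction in which the jaws open and shut, and the axes are right-handed (so a half turn about y gives the same grasp; the last joint's range is limited). The gripper opens to 85 mm and grips with 20 to 120 N. Pads are 22 mm wide; open, the fingers measure 114 mm over their backs; the gripper's body (76 mm by 85 mm) begins 54 mm behind the grasp point. The pads swing forward as they close: fully open they stand 13 mm farther back than shut.
Start: joints at [1.088, 0.342, 1.524, -0, 1.275, -0.146], TCP at [0.173, 0.496, 0.231] pointing down, gripper open.
Joint ranges: [-2.53, 2.53], [-0.77, 2.02], [0.04, 2.7], [-1, 4.14], [0.28, 2.66], [-3.11, 3.11]. Speed limits (rad/s): [2.57, 2.57, 3.14, 3.14, 3.14, 3.14].

### API

Orientations are given as a unit quaternion [w, x, y, z].
In Python, from workcell import status, viewer, close_job, manip gives the robot as it stands. The module is installed in compiled form; this text tells all that it offers.
- The arm moves only by the tool drive_tool, never from a script. Its argument "commands" is a list of rows, each a list of 4 numbers: the shift along the tool's x, y, z in m, then the turn about the tool's y in rad. A call has 1 to 8 rows; each row is the pose to reach, as a shift and turn from the pose commanded when the call began, along the tool's axes at that moment; what a row does not reach only later rows make up. A row lasts 1/12 s, in which the tool goes at most 41.7 mm and 7.16 degrees, less where a joint would pass 70% of its speed; a pose out of reach is approached as far as the arm can. A call with a gripper value outside its range is refused whole. "hand" is the closure, from 0 (fully open) to 1 (shut), set as the call begins (left out, the last holds). The fingers move at their own pace and stop on an object; the grip force is fixed at half the most. Time passes only in rows, so rows that repeat a pose let the fingers close. It gives the time, the measured TCP pose, the force and the opening at its end, in the units of the state.
- status.sense(): the state, without advancing time (a new reading comes with each control period).
- viewer.capture(name): name is "side" or "top"; returns a dict with "pixels" (420x560x3 uint8, red, green, blue), "mtx" (3x3 intrinsics, pixels), "world_from_camera" (4x4, takes a point from camera to world coordinates). Camera axes: x right, y down, z forward; pixel columns grow to the right and rows downward; lengths in m; the calibration is good to about 2 mm. A picture is of the moment at which its call begins. There is no depth.
- close_job(): hands the job in, once; it reports no verdict.
Trained networks look in a picture, given as the dict that the camera call returned (one of the last four; its "shot" number tells which), for a name from the list of things; names that differ only in an ending like _2 or _b are one class to them, and where a whole thing is asked for, a point or a joint stands for the part that bears it (a point fixed in the world has none). Each returns a list of dicts, best first, with "confidence" (0 to 1); they miss things now and then, are a little off and sometimes report something else, mostly with a low value. They report only what shows in the picture. A call takes as long as a camera call.
- viewer.trace(picture, label): "region" (420x560 bool, what is visible of it) and "uv" ([column, row] in pixels, amid what is visible of it).
The state is a dict: "time_s": time; "joint_pos": joint angles; "joint_vel": joint speeds; "tau": joint torques, N m; "position": TCP position; "eef_rot": TCP orientation; "ft_force": force on the tool from outside, world axes, zero at the start; "wrist_torque": the same for the moment, N m; "grip_width": finger opening in m.
Only numpy, scipy, OpenCV 4.12 (cv2) and the standard library are available. Lean on these libraries where they do the work, as an engineer would, in place of code of your own. Each camera call takes 0.05 s, during which the arm holds its last target.

## Working session

There is one attempt and no reset: what is moved stays moved. The work goes in short steps, Python scripts to look and compute and a tool call to move; the robot and the scene stay as the last step left them, time stands still between calls to the robot, and variables do not carry over. Pictures are saved under pics/ and viewed, and the job is handed in when it is done.

Besides the shell and the picture viewer there is one more tool, called after "Call:" by a JSON object that holds its "op" and its "data". drive_tool: Moves the arm, as the interface text tells. Its arguments: {"type":"object","properties":{"commands":{"type":"array","items":{"type":"array","items":{"type":"number"}}},"hand":{"type":"number"}},"required":["commands"]}

```bash
mkdir -p pics; ls
cat > h.py <<'E'
import numpy as np,cv2
from workcell import status, viewer, manip
def save(p,n): cv2.imwrite('pics/'+n,cv2.cvtColor(p['pixels'],cv2.COLOR_RGB2BGR))
def atz(p,uv,z):
    T=np.array(p['world_from_camera']);K=np.array(p['mtx'])
    d=T[:3,:3]@np.linalg.solve(K,[uv[0],uv[1],1.]);o=T[:3,3]
    return o+d*(z-o[2])/d[2]
def proj(p,X):
    T=np.linalg.inv(np.array(p['world_from_camera']));c=T[:3,:3]@np.array(X)+T[:3,3]
    q=np.array(p['mtx'])@c;return q[:2]/q[2]
E
python3 - <<'E'
from h import *
np.set_printoptions(precision=4,suppress=True)
print(status.sense(),manip.grasp_offset)
for n in['side','top']:
    p=viewer.capture(n);save(p,n+'0.png');print(n,p['shot'],np.array(p['world_from_camera'])[:3])
    for l,z in [('carousel',0),('rotor',.027),('knob',.132),('shaft',.037),('shaft_thin_end',.037),('gauge_center',.036),('block_center',.047),('vblock_center',.045),('tray',.017),('cavity',.004),('cavity_thin_end',.004),('alu_disc',.022),('gauge_block_1',.02)]:
        for r in viewer.trace(p,l)[:2]:
            print(l,round(r['confidence'],2),r['uv'],atz(p,r['uv'],z),r['region'].sum())
E
```

```text
pics
{'time_s': 0.0, 'joint_pos': array([ 1.088 ,  0.3427,  1.525 , -0.    ,  1.2754, -0.146 ]), 'joint_vel': array([ 0.0003, -0.    ,  0.0008,  0.0001, -0.0002,  0.0021]), 'tau': array([ -0.001 , -43.3683, -24.6008,  -0.0005,   0.008 ,  -0.    ]), 'position': array([0.1733, 0.4952, 0.2306]), 'eef_rot': array([-0.5765,  0.577 ,  0.4086, -0.4096]), 'ft_force': array([ 1.0126, -0.2272, -0.271 ]), 'wrist_torque': array([ 0.0075, -0.0192,  0.0227]), 'grip_width': 0.0852219464593473} -0.0187
side 1 [[ 0.8771 -0.1815  0.4446  0.1478]
 [-0.4802 -0.3197  0.8168 -0.7907]
 [-0.0061 -0.93   -0.3675  0.4557]]
carousel 0.83 [236.4, 204.8] [0.6162 0.2695 0.    ] 4368
rotor 0.7 [211.5, 225.0] [0.4918 0.1248 0.027 ] 3241
knob 0.58 [212.8, 222.8] [ 0.4128 -0.0922  0.132 ] 3137
shaft 0.56 [236.5, 227.8] [0.5238 0.0642 0.037 ] 311
shaft 0.25 [178.4, 224.3] [0.4239 0.1415 0.037 ] 608
shaft_thin_end 0.64 [235.9, 225.8] [0.527  0.0742 0.037 ] 335
block_center 0.7 [240.5, 205.4] [0.5744 0.1521 0.047 ] 4059
block_center 0.58 [191.1, 201.7] [0.4846 0.2299 0.047 ] 193
vblock_center 0.67 [181.2, 219.6] [0.4318
[... 969 characters left out ...]
.2] [0.4594 0.1392 0.037 ] 3858
shaft 0.28 [203.5, 218.4] [0.5569 0.1737 0.037 ] 9624
shaft_thin_end 0.66 [261.4, 248.4] [0.4913 0.0508 0.037 ] 108
block_center 0.73 [366.7, 192.4] [ 0.6068 -0.1752  0.047 ] 5130
vblock_center 0.69 [223.1, 282.4] [0.4219 0.1312 0.045 ] 499
vblock_center 0.2 [284.7, 142.9] [ 0.7173 -0.0022  0.045 ] 82
tray 0.64 [368.1, 190.7] [ 0.6146 -0.185   0.017 ] 4965
cavity 0.91 [371.0, 190.1] [ 0.6176 -0.1944  0.004 ] 5051
cavity_thin_end 0.93 [369.5, 186.2] [ 0.6264 -0.1914  0.004 ] 5168
alu_disc 0.84 [319.2, 295.6] [ 0.3894 -0.071   0.022 ] 1438
gauge_block_1 0.52 [287.1, 141.0] [ 0.7279 -0.0083  0.02  ] 82
gauge_block_1 0.27 [218.4, 261.1] [0.4656 0.1441 0.02  ] 3947
```

Run:
```python
import cv2
a=cv2.imread('pics/top0.png');cv2.imwrite('pics/top0c.png',cv2.resize(a[120:330,110:300],None,fx=2.8,fy=2.8,interpolation=2))
cv2.imwrite('pics/top0t.png',cv2.resize(a[130:260,290:450],None,fx=4.5,fy=4.5,interpolation=2))
a=cv2.imread('pics/side0.png');cv2.imwrite('pics/side0c.png',cv2.resize(a[130:330,130:420],None,fx=2.7,fy=2.7,interpolation=2))
```

```text
(no output)
```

View pics/top0.png

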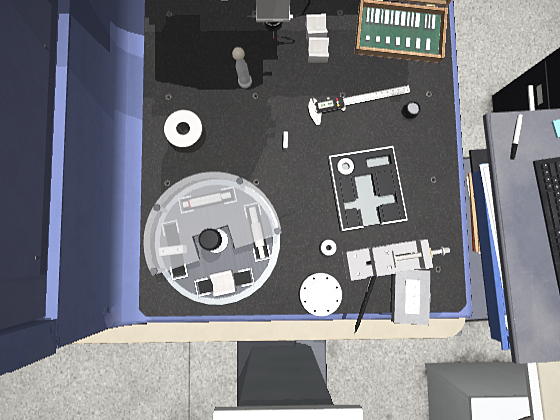

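View pics/top0c.png

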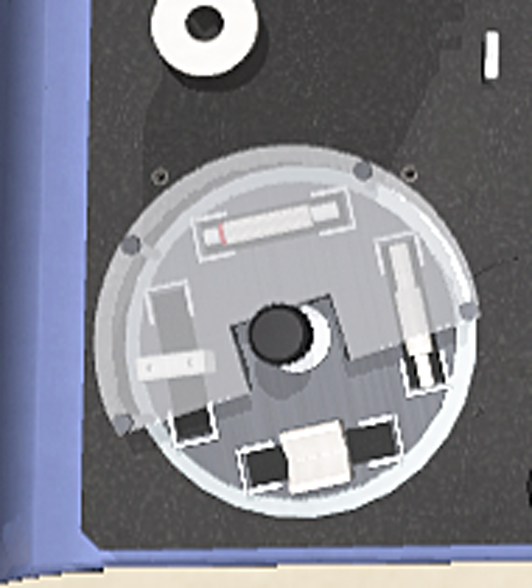

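View pics/top0t.png

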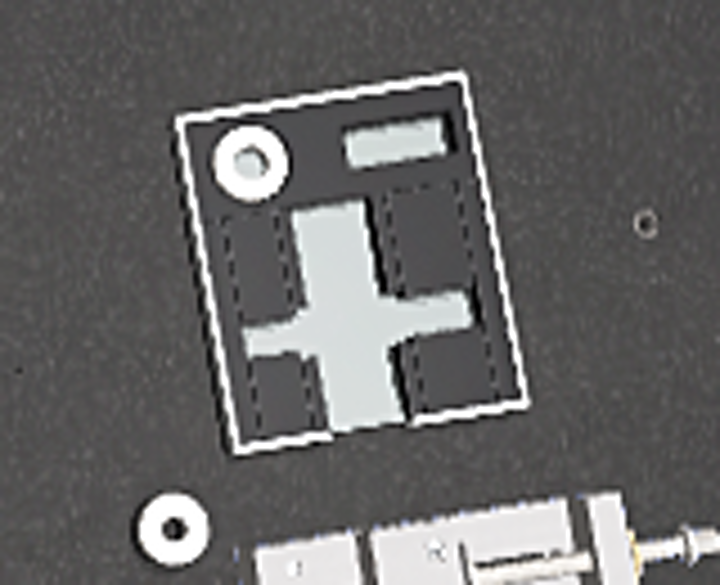

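View pics/side0c.png

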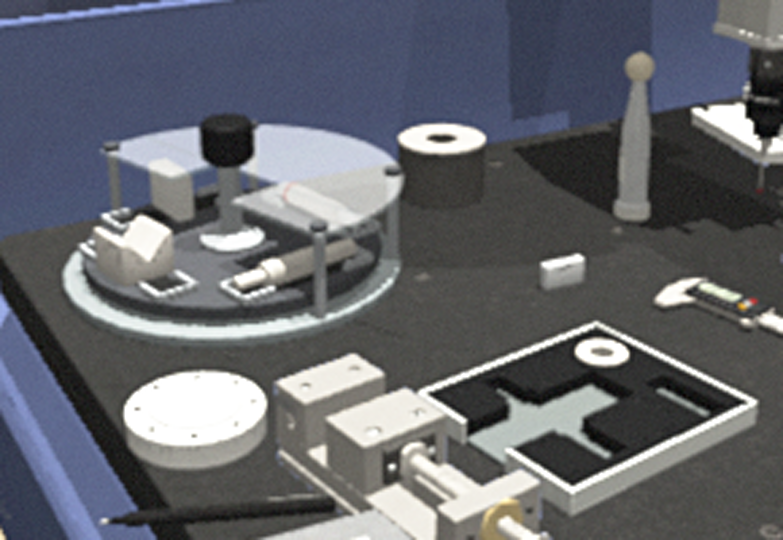

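View pics/side0.png

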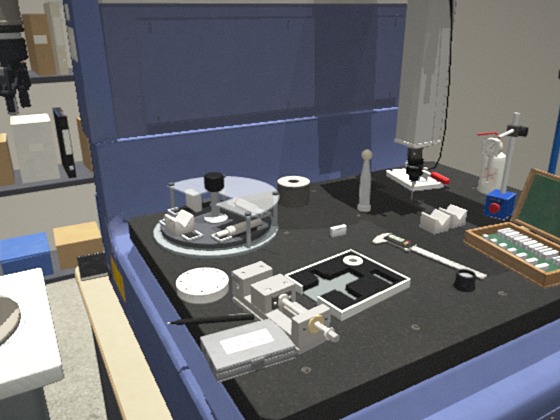

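Run:
```python
import cv2
a=cv2.imread('pics/top0.png');cv2.imwrite('pics/a1.png',cv2.resize(a[165:310,140:285],None,fx=4,fy=4,interpolation=cv2.INTER_CUBIC))
cv2.imwrite('pics/a2.png',cv2.resize(a[140:240,320:420],None,fx=6,fy=6,interpolation=cv2.INTER_CUBIC))
a=cv2.imread('pics/side0.png');cv2.imwrite('pics/a3.png',cv2.resize(a[165:255,145:290],None,fx=5,fy=5,interpolation=cv2.INTER_CUBIC))
```

```text
(no output)
```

View pics/a1.png

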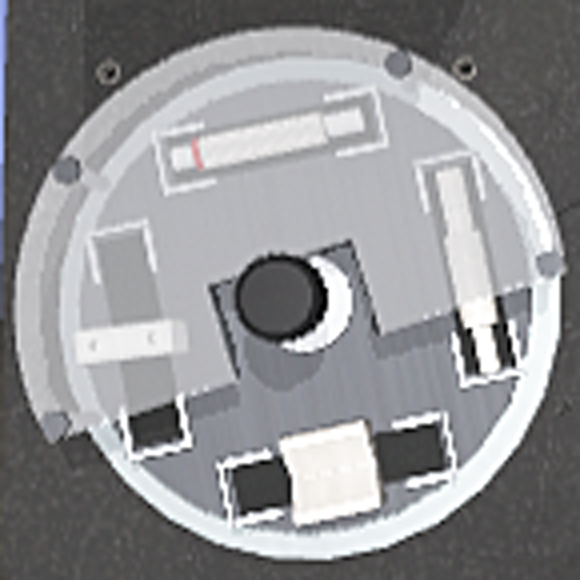

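View pics/a2.png

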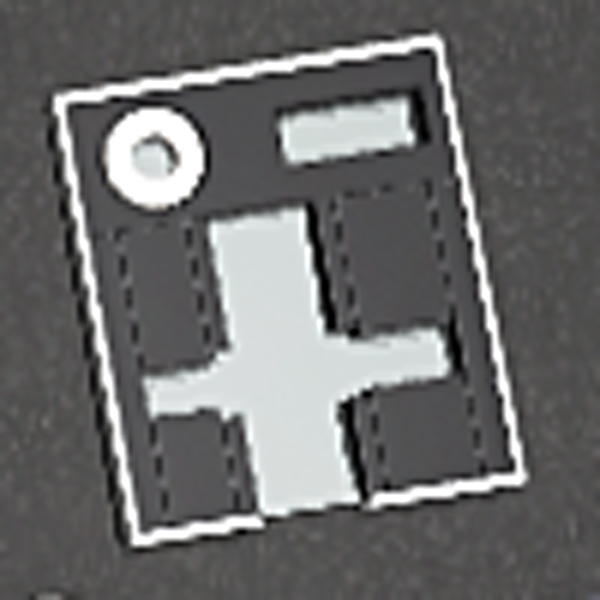

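View pics/a3.png

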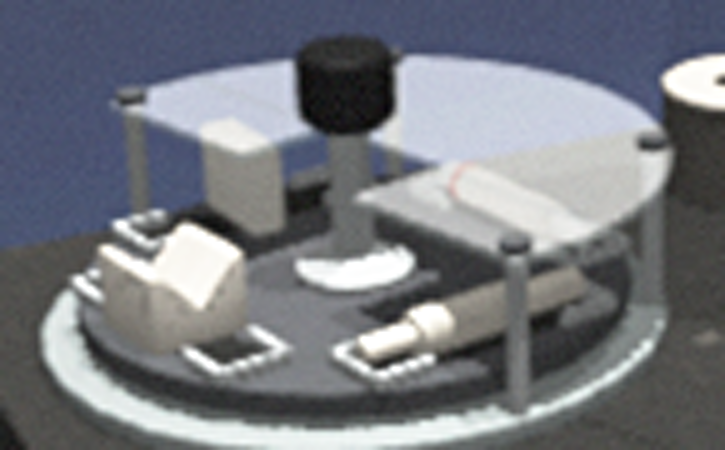

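```bash
cat > fit.py <<'E'
from h import *
from scipy.optimize import least_squares
np.set_printoptions(precision=4,suppress=True)
pt=viewer.capture('top');ps=viewer.capture('side')
ct=lambda x,y:((x+.5)/4-.5+140,(y+.5)/4-.5+165)
cs=lambda x,y:((x+.5)/5-.5+145,(y+.5)/5-.5+165)
obs=[(pt,ct(210,285),(.02,.038,.081)),(pt,ct(352,243),(.02,-.038,.081)),(pt,ct(380,334),(-.03,-.038,.081)),(pt,ct(240,384),(-.03,.038,.081)),
(pt,ct(277,297),(0,0,.132)),(ps,cs(355,198),(-.03,-.038,.081)),(ps,cs(344,53),(0,0,.132))]
def res(q):
    o=[]
    c,s=np.cos(q[2]),np.sin(q[2])
    for p,uv,l in obs:
        o+=list(proj(p,[q[0]+c*l[0]-s*l[1],q[1]+s*l[0]+c*l[1],l[2]])-uv)
    return o
r=least_squares(res,[.46,.14,.0],loss='soft_l1');q=r.x
print(q,np.degrees(q[2]));print(np.reshape(res(q),(-1,2)))
for sel in[obs[:5],obs[5:]]: 
    for p,uv,l in sel: print(l,atz(p,uv,l[2]))
np.save('q.npy',q)
def W(l,yaw): 
    c,s=np.cos(yaw),np.sin(yaw);return [q[0]+c*l[0]-s*l[1],q[1]+s*l[0]+c*l[1],l[2]]
t=np.linspace(0,2*np.pi,90)
for p,n,(x0,y0,x1,y1,f) in((pt,'ot.png',(140,165,285,310,4)),(ps,'os.png',(145,165,290,255,5))):
    im=cv2.cvtColor(p['pixels'],cv2.COLOR_RGB2BGR)[y0:y1,x0:x1];im=cv2.resize(im,None,fx=f,fy=f,interpolation=cv2.INTER_CUBIC)
    def pl(L,col,yaw=q[2]):
        P=np.array([(proj(p,W(l,yaw))-[x0,y0]+.5)*f-.5 for l in L]);cv2.polylines(im,[np.round(P*8).astype(int)],False,col,1,cv2.LINE_AA,3)
    pl([(.122*np.cos(a),.122*np.sin(a),.027) for a in t],(0,255,0))
    pl([(.138*np.cos(a),.138*np.sin(a),.012) for a in t],(255,255,0))
    pl([(.021*np.cos(a),.021*np.sin(a),.132) for a in t],(0,255,255))
    a0=np.arccos(-.03/.14)
    pl([(.14*np.cos(a),.14*np.sin(a),.08) for a in np.linspace(-a0,a0,60)]+[(-.03,.038,.08),(.02,.038,.08),(.02,-.038,.08),(-.03,-.038,.08)]+[(.14*np.cos(-a0),.14*np.sin(-a0),.08)],(0,0,255))
    cv2.imwrite('pics/'+n,im)
K=np.array(pt['mtx']);print(K)
for uv in[(140,318),(148,180),(467,312)]: print(atz(pt,uv,0))
E
python3 fit.py
```

```text
[0.51   0.1477 0.3095] 17.732798925326893
[[-0.2082  0.4178]
 [ 0.044  -1.0052]
 [ 0.6486 -0.3157]
 [-0.2775 -0.7432]
 [ 0.2292  0.1073]
 [-0.9234  0.8062]
 [-0.608  -0.5807]]
(0.02, 0.038, 0.081) [0.5183 0.1896 0.081 ]
(0.02, -0.038, 0.081) [0.5386 0.1177 0.081 ]
(-0.03, -0.038, 0.081) [0.4924 0.1037 0.081 ]
(-0.03, 0.038, 0.081) [0.4683 0.1742 0.081 ]
(0, 0, 0.132) [0.5102 0.1481 0.132 ]
(-0.03, -0.038, 0.081) [0.4964 0.1057 0.081 ]
(0, 0, 0.132) [0.5096 0.1433 0.132 ]
[[433.4      0.     276.5302]
 [  0.     433.4    205.2101]
 [  0.       0.       1.    ]]
[0.3454 0.3163 0.    ]
[0.6477 0.3041 0.    ]
[ 0.3471 -0.3949  0.    ]
```

View pics/ot.png

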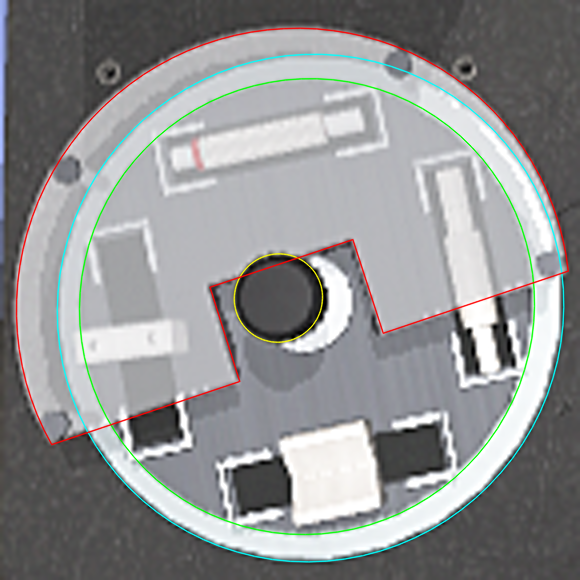

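View pics/os.png

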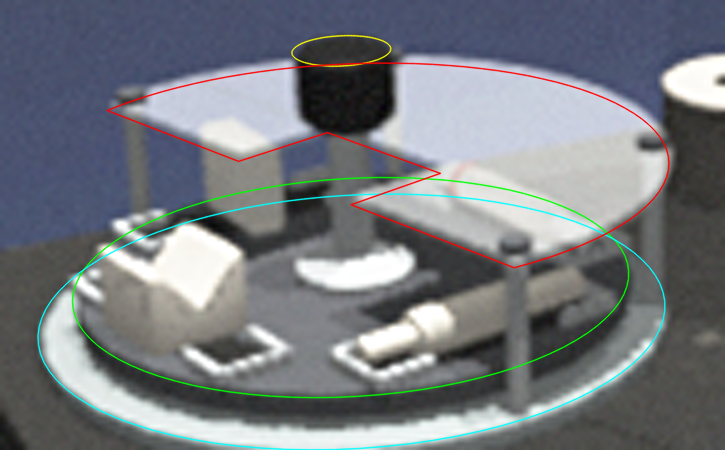

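```bash
cat > rot.py <<'E'
from h import *
np.set_printoptions(precision=4,suppress=True)
pt=viewer.capture('top')
q=np.load('q.npy')
ct=lambda x,y:((x+.5)/4-.5+140,(y+.5)/4-.5+165)
pk=dict(vb=[(220,460),(230,525),(455,480),(447,412)],ga=[(157,135),(168,193),(387,147),(375,90)],sh=[(418,165),(475,152),(520,378),(462,385)],bl=[(92,235),(147,222),(190,447),(137,458)])
for n,c in pk.items():
    W=np.array([atz(pt,ct(*a),.034)[:2] for a in c]);m=W.mean(0)-q[:2]
    print(n,m,np.hypot(*m),np.degrees(np.arctan2(m[1],m[0])))
im=pt
E
python3 rot.py
```

```text
vb [-0.0879 -0.0175] 0.0895858126236911 -168.7344061578764
ga [0.0869 0.0178] 0.08870683734557787 11.586001379179534
sh [ 0.0165 -0.0873] 0.08885770532388208 -79.27599825241825
bl [-0.0184  0.0869] 0.08880217844884904 101.972507966651
```

```bash
cat > plan.py <<'E'
import sys
from h import *
from scipy.spatial.transform import Rotation as Ro
np.set_printoptions(precision=4,suppress=True)
def st():
    s=status.sense();w,x,y,z=s['eef_rot'];R=Ro.from_quat([x,y,z,w]).as_matrix()
    print('t',round(s['time_s'],2),'pos',s['position'],'xyaw',round(np.degrees(np.arctan2(R[1,0],R[0,0])),2),'ydir',R[:,1],'w',round(s['grip_width'],4),'F',s['ft_force'],'j',s['joint_pos']);return s,R
def to(targets,yaw=None):
    s,R=st()
    for t in targets:
        print(t,'->',R.T@(np.array(t)-s['position']))
    if yaw is not None:
        c=np.degrees(np.arctan2(R[1,0],R[0,0]));d=(c-yaw+90)%180-90;print('turn',d,'deg',np.radians(d))
if __name__=='__main__':
    a=eval(sys.argv[1]);to(a,eval(sys.argv[2]) if len(sys.argv)>2 else None)
E
python3 plan.py "[(.17,.35,.26),(.28,.22,.26),(.36,.13,.26),(.51,.148,.2)]" 101.4
```

```text
t 1.55 pos [0.1735 0.4955 0.2313] xyaw 70.7 ydir [ 0.0001  0.0001 -1.    ] w 0.0854 F [ 0.7638  0.7965 -0.0698] j [ 1.088   0.342   1.5241 -0.      1.2754 -0.146 ]
(0.17, 0.35, 0.26) -> [-0.1385 -0.0287 -0.0448]
(0.28, 0.22, 0.26) -> [-0.2248 -0.0287 -0.1916]
(0.36, 0.13, 0.26) -> [-0.2834 -0.0287 -0.2968]
(0.51, 0.148, 0.2) -> [-0.2168  0.0313 -0.4324]
turn -30.697921042832476 deg -0.5357797957146779
```

Call:
{"op": "drive_tool", "data": {"commands": [[-0.035,-0.007,-0.011,0],[-0.07,-0.015,-0.022,0],[-0.105,-0.022,-0.034,-0.06],[-0.1385,-0.029,-0.045,-0.12],[-0.16,-0.029,-0.08,-0.18],[-0.18,-0.029,-0.115,-0.24],[-0.203,-0.029,-0.153,-0.3],[-0.225,-0.029,-0.19,-0.36]]}}

```text
time_s: 2.22
position: [0.2764, 0.222, 0.2608]
eef_rot: [-0.493, 0.493, 0.507, -0.506]
ft_force: [0.5, 0.3, 0.2]
grip_width: 0.0852
```

```bash
python3 plan.py "[(.28,.22,.26),(.36,.13,.26),(.51,.148,.2),(.51,.148,.101)]" 101.4
```

```text
t 2.22 pos [0.2764 0.222  0.2608] xyaw 91.56 ydir [ 0.0014  0.0008 -1.    ] w 0.0852 F [0.4981 0.3484 0.1925] j [ 0.4595 -0.008   1.8736  0.0001  1.2743 -1.1386]
(0.28, 0.22, 0.26) -> [-0.0021  0.0008 -0.0036]
(0.36, 0.13, 0.26) -> [-0.0943  0.0008 -0.0811]
(0.51, 0.148, 0.2) -> [-0.0804  0.0611 -0.2314]
(0.51, 0.148, 0.101) -> [-0.0805  0.1601 -0.2313]
turn -9.838423063287138 deg -0.171712875658507
```

Call:
{"op": "drive_tool", "data": {"commands": [[-0.032,0,-0.026,-0.06],[-0.064,0,-0.052,-0.12],[-0.092,0,-0.078,-0.176],[-0.092,0.01,-0.118,-0.176],[-0.088,0.03,-0.15,-0.176],[-0.084,0.05,-0.19,-0.176],[-0.079,0.06,-0.228,-0.176],[-0.079,0.06,-0.228,-0.176]]}}

```text
time_s: 2.88
position: [0.5099, 0.1496, 0.1953]
eef_rot: [0.449, -0.447, -0.546, 0.548]
ft_force: [-2.3, -1.4, -0.1]
grip_width: 0.0853
```

```bash
python3 - <<'E'
from h import *
for n in('top','side'):
    save(viewer.capture(n),n+'1.png')
E
python3 plan.py "[(.51,.148,.2),(.51,.148,.101)]" 101.4
```

```text
t 2.98 pos [0.5059 0.1497 0.1984] xyaw 101.39 ydir [-0.0035 -0.0004 -1.    ] w 0.0853 F [-0.5632  0.1475 -0.4029] j [ 0.1423  0.3774  1.5662  0.0001  1.2016 -1.6273]
(0.51, 0.148, 0.2) -> [-0.0025 -0.0016 -0.0037]
(0.51, 0.148, 0.101) -> [-0.0025  0.0974 -0.004 ]
turn -0.010904625703460624 deg -0.0001903216222229907
```

View pics/top1.png

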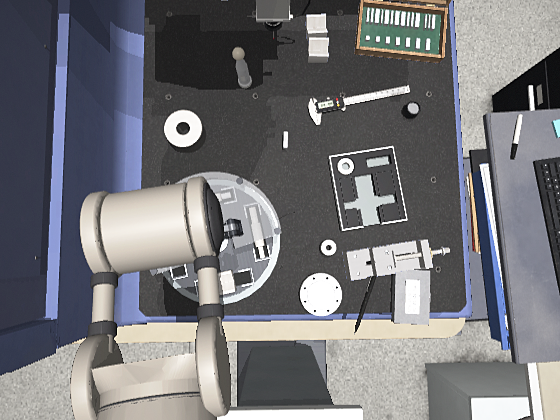

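View pics/side1.png

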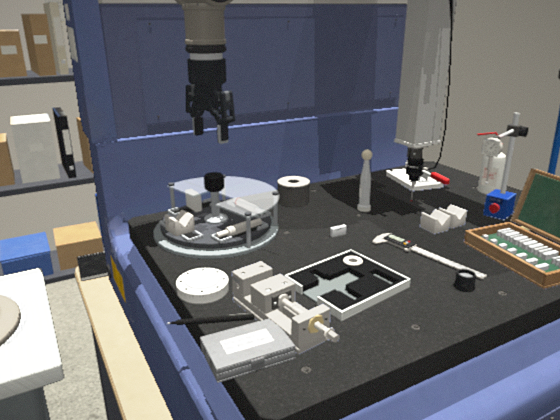

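Call:
{"op": "drive_tool", "data": {"commands": [[-0.0025,0.03,-0.004,0],[-0.0025,0.06,-0.004,0],[-0.0025,0.085,-0.004,0],[-0.0025,0.098,-0.004,0],[-0.0025,0.098,-0.004,0],[-0.0025,0.098,-0.004,0]]}}

```text
time_s: 3.48
position: [0.5094, 0.1483, 0.1034]
eef_rot: [-0.448, 0.448, 0.547, -0.547]
ft_force: [0.5, 0.2, 0.6]
grip_width: 0.0854
```

```bash
python3 - <<'E'
from h import *
p=viewer.capture('side');cv2.imwrite('pics/s2.png',cv2.cvtColor(cv2.resize(p['pixels'][80:260,130:310],None,fx=3.2,fy=3.2),4))
E
python3 plan.py "[(.51,.148,.101)]" 101.4
```

```text
t 3.53 pos [0.5102 0.1484 0.1042] xyaw 101.43 ydir [ 0.0025  0.0004 -1.    ] w 0.0857 F [0.5179 1.0214 1.6154] j [ 0.1387  0.4885  1.6806  0.0001  0.97   -1.6316]
(0.51, 0.148, 0.101) -> [-0.0003  0.0032  0.0003]
turn 0.027884583401174723 deg 0.00048667779089745774
```

View pics/s2.png

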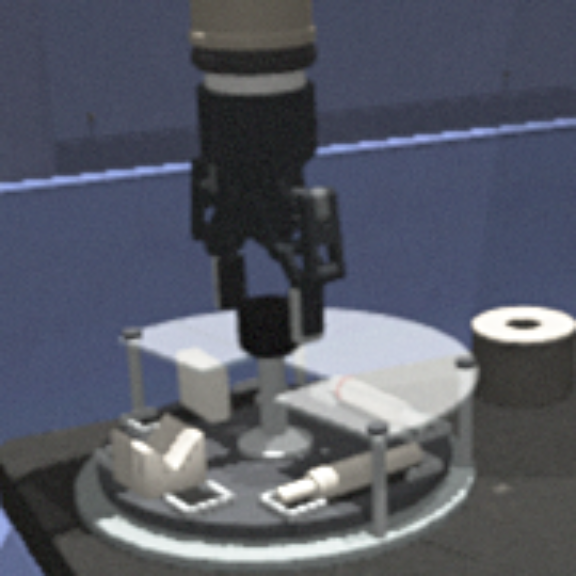

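Call:
{"op": "drive_tool", "data": {"commands": [[0,0.002,0,0],[0,0.002,0,0],[0,0.002,0,0],[0,0.002,0,0],[0,0.002,0,0],[0,0.002,0,0],[0,0.002,0,0],[0,0.002,0,0]], "hand": 1}}

```text
time_s: 4.2
position: [0.5101, 0.1494, 0.1017]
eef_rot: [-0.448, 0.448, 0.548, -0.546]
ft_force: [-3.0, 4.0, 9.0]
grip_width: 0.0406
```

```bash
python3 plan.py "[(.51,.148,.101)]" 101.4
```

```text
t 4.2 pos [0.5101 0.1494 0.1017] xyaw 101.4 ydir [ 0.0014  0.0022 -1.    ] w 0.0406 F [-3.0237  3.9748  8.9587] j [ 0.1394  0.4924  1.682   0.0024  0.9655 -1.6317]
(0.51, 0.148, 0.101) -> [-0.0013  0.0007  0.0004]
turn -0.004292293384267509 deg -7.491465201703822e-05
```

Call:
{"op": "drive_tool", "data": {"commands": [[0,0,0,0.015],[0,0,0,0.045],[0,0,0,0.09],[0,0,0,0.14],[0,0,0,0.19],[0,0,0,0.24],[0,0,0,0.285],[0,0,0,0.31]]}}

```text
time_s: 4.87
position: [0.5101, 0.1494, 0.1017]
eef_rot: [0.528, -0.527, -0.472, 0.47]
ft_force: [-3.6, 3.3, 8.0]
grip_width: 0.0406
```

```bash
python3 - <<'E'
from h import *
p=viewer.capture('side');cv2.imwrite('pics/s3.png',cv2.cvtColor(cv2.resize(p['pixels'][80:260,130:310],None,fx=3.2,fy=3.2),4))
E
python3 plan.py "[(.51,.148,.101)]" 17.73
```

```text
t 4.92 pos [0.5101 0.1494 0.1017] xyaw 83.45 ydir [ 0.0014  0.0022 -1.    ] w 0.0406 F [-3.6734  3.8297  7.7625] j [ 0.1395  0.4923  1.6821  0.0025  0.9654 -1.3185]
(0.51, 0.148, 0.101) -> [-0.0014  0.0007 -0.    ]
turn 65.72463611476383 deg 1.1471112998778024
```

View pics/s3.png

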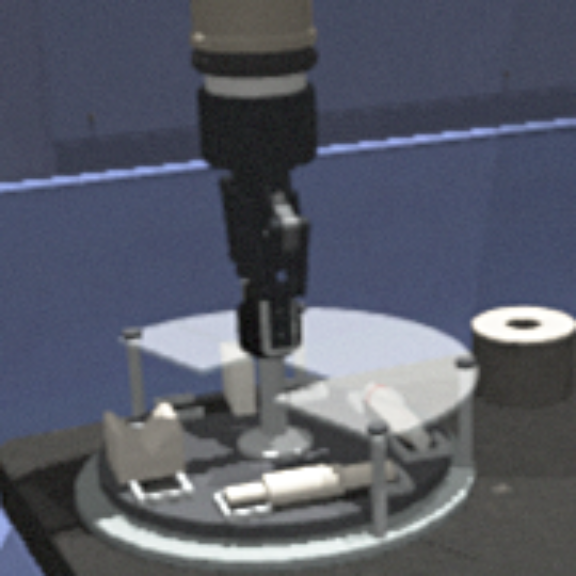

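Call:
{"op": "drive_tool", "data": {"commands": [[0,0,0,0.03],[0,0,0,0.09],[0,0,0,0.16],[0,0,0,0.23],[0,0,0,0.3],[0,0,0,0.37],[0,0,0,0.44],[0,0,0,0.51]]}}

```text
time_s: 5.58
position: [0.5102, 0.1494, 0.1017]
eef_rot: [0.63, -0.629, -0.323, 0.321]
ft_force: [-3.7, 3.8, 7.4]
grip_width: 0.0404
```

Call:
{"op": "drive_tool", "data": {"commands": [[0,0,0,0.07],[0,0,0,0.15],[0,0,0,0.23],[0,0,0,0.31],[0,0,0,0.4],[0,0,0,0.5],[0,0,0,0.57],[0,0,0,0.61]]}}

```text
time_s: 6.25
position: [0.5103, 0.1495, 0.1017]
eef_rot: [0.698, -0.696, -0.119, 0.118]
ft_force: [-3.1, 5.2, 7.7]
grip_width: 0.0405
```

Call:
{"op": "drive_tool", "data": {"commands": [[0,0,0,0.018],[0,0,0,0.027],[0,0,0,0.027]]}}

```text
time_s: 6.5
position: [0.5103, 0.1495, 0.1017]
eef_rot: [0.699, -0.698, -0.111, 0.109]
ft_force: [-3.7, 5.5, 7.0]
grip_width: 0.0402
```

```bash
python3 - <<'E'
from h import *
p=viewer.capture('side');cv2.imwrite('pics/s4.png',cv2.cvtColor(cv2.resize(p['pixels'][80:260,130:310],None,fx=3.2,fy=3.2),4))
p=viewer.capture('top');save(p,'t4.png')
E
python3 plan.py "[(.51,.148,.101)]" 17.73
```

```text
t 6.6 pos [0.5102 0.1495 0.1017] xyaw 17.92 ydir [ 0.0018  0.0022 -1.    ] w 0.0403 F [-4.6947  5.2343  7.4725] j [ 0.1396  0.4924  1.682   0.0023  0.965  -0.1745]
(0.51, 0.148, 0.101) -> [-0.0007  0.0007 -0.0013]
turn 0.1931985392220099 deg 0.003371950619467477
```

View pics/s4.png

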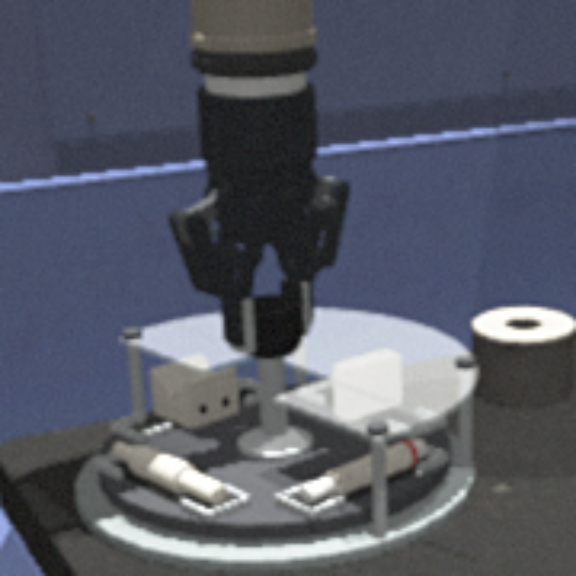

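View pics/t4.png

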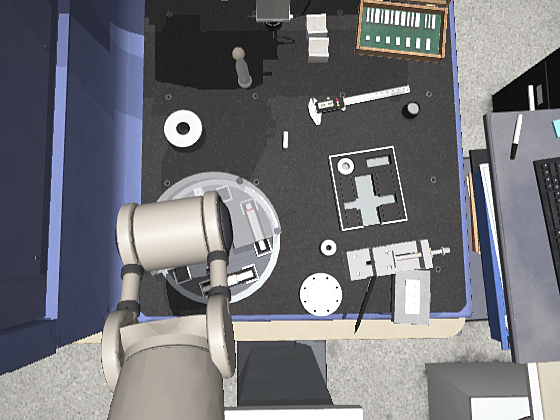

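Call:
{"op": "drive_tool", "data": {"commands": [[0,0,0,0],[0,0,0,0],[0,0,0,0],[0,0,0,0],[0,0,0,0],[0,0,0,0]], "hand": 0}}

```text
time_s: 7.1
position: [0.51, 0.1481, 0.1002]
eef_rot: [0.698, -0.698, -0.11, 0.11]
ft_force: [-0.4, -1.4, 0.6]
grip_width: 0.086
```

Call:
{"op": "drive_tool", "data": {"commands": [[0,-0.03,0,0],[0,-0.065,0,0],[0,-0.1,0,0],[-0.035,-0.12,0,0],[-0.075,-0.12,0,0],[-0.09,-0.12,0.02,0],[-0.09,-0.12,0.06,0],[-0.09,-0.12,0.1,0]]}}

```text
time_s: 7.77
position: [0.3928, 0.2155, 0.221]
eef_rot: [0.699, -0.699, -0.109, 0.108]
ft_force: [1.9, 0.5, -0.0]
grip_width: 0.0857
```

```bash
python3 - <<'E'
from h import *
p=viewer.capture('side');cv2.imwrite('pics/s5.png',cv2.cvtColor(cv2.resize(p['pixels'][165:255,145:290],None,fx=5,fy=5,interpolation=2),4))
p=viewer.capture('top');save(p,'t5.png')
E
python3 plan.py "[(.51,.148,.101)]" 17.73
```

```text
t 7.87 pos [0.3916 0.2195 0.2207] xyaw 18.22 ydir [ 0.0003  0.0019 -1.    ] w 0.0855 F [ 0.0013  0.049  -0.13  ] j [0.3387 0.212  1.7376 0.0019 1.1911 0.0199]
(0.51, 0.148, 0.101) -> [ 0.09    0.1196 -0.1052]
turn 0.49468351311654146 deg 0.008633856059216204
```

View pics/s5.png

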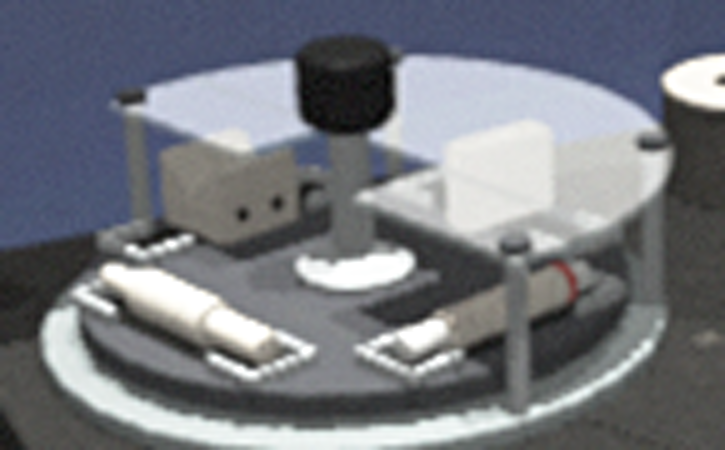

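View pics/t5.png

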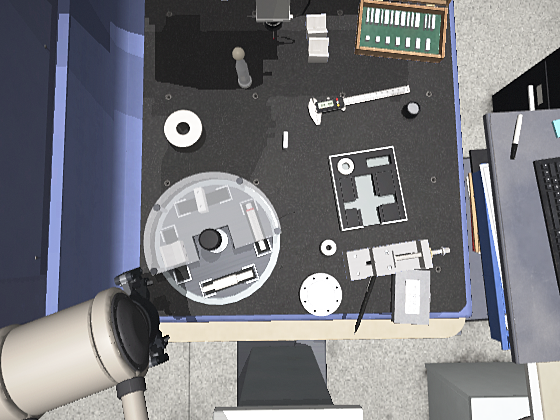

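Run:
```python
from h import *
p=viewer.capture('top');save(p,'t6.png')
a=p['pixels'];cv2.imwrite('pics/a6.png',cv2.cvtColor(cv2.resize(a[235:310,190:270],None,fx=8,fy=8,interpolation=2),4))
q=np.load('q.npy')
for l in('shaft','shaft_center','shaft_thin_end'):
    for r in viewer.trace(p,l)[:3]:
        print(l,r['confidence'],r['uv'],r['region'].sum(),atz(p,r['uv'],.04))
```

```text
shaft 0.66 [226.8, 283.7] 431 [0.41873973 0.12402895 0.04      ]
shaft 0.45 [219.9, 264.9] 4185 [0.45801339 0.13844983 0.04      ]
shaft_center 0.7 [229.7, 281.2] 426 [0.4238223  0.11793943 0.04      ]
shaft_center 0.43 [260.3, 247.5] 49 [0.49324485 0.0530368  0.04      ]
shaft_thin_end 0.73 [227.9, 282.7] 442 [0.42077386 0.12171978 0.04      ]
```

View pics/a6.png

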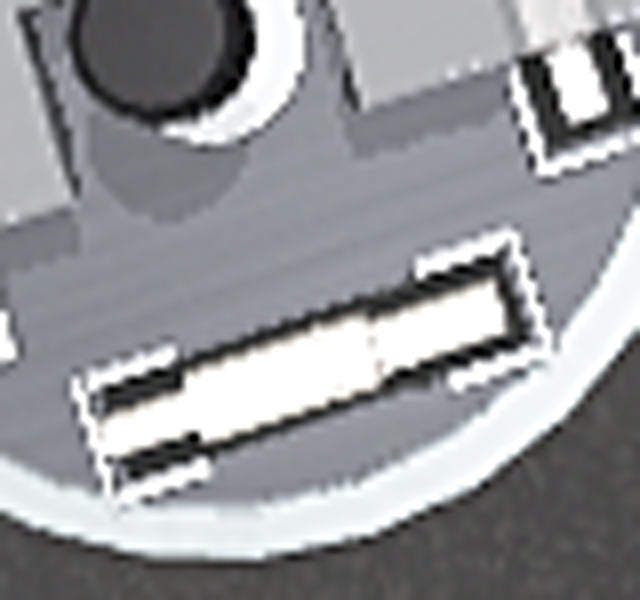

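Run:
```python
from h import *
np.set_printoptions(precision=4,suppress=True)
p=viewer.capture('top')
q=np.load('q.npy');u=np.array([np.cos(q[2]),np.sin(q[2])]);v=np.array([-u[1],u[0]])
c8=lambda x,y:((x+.5)/8-.5+190,(y+.5)/8-.5+235)
W=np.array([atz(p,c8(*a),.034)[:2] for a in[(75,380),(120,505),(552,352),(512,232)]]);m=W.mean(0)-q[:2]
print('pocket',W.mean(0),np.hypot(*m),np.degrees(np.arctan2(m[1],m[0]))%360,np.degrees(q[2])+180)
for a,b in((1,2),(0,3)):
    d=W[a]-W[b];print(np.degrees(np.arctan2(d[1],d[0]))-90)
e=[('thinend',(102,440),.0425),('step1',(185,407),.045),('step2',(374,348),.045),('thickend',(507,303),.044)]
P=[]
for n,a,z in e:
    w=atz(p,c8(*a),z)[:2];P.append(w);print(n,w,(w-q[:2])@u,(w-q[:2])@v)
d=P[0]-P[3];print(np.hypot(*d),np.degrees(np.arctan2(*d[::-1]))-90)
```

```text
pocket [0.4251 0.1201] 0.08930744972047686 198.022946871292 197.7327989253269
18.46124246690225
17.757581918134917
thinend [0.4076 0.1748] -0.08923231017787926 0.0570311108773652
step1 [0.416  0.1529] -0.08796673781840277 0.033567773819323216
step2 [0.4304 0.1036] -0.08920946601315613 -0.01774637398109533
thickend [0.4415 0.0689] -0.08926271769780678 -0.054211913687769446
0.11124302872097837 17.71713751625674
```

```bash
cat > tray.py <<'E'
from h import *
from scipy.optimize import least_squares
np.set_printoptions(precision=4,suppress=True)
p=viewer.capture('top');ps=viewer.capture('side')
c6=lambda x,y:((x+.5)/6-.5+320,(y+.5)/6-.5+140)
W=np.array([atz(p,c6(*a),.017)[:2] for a in[(57,97),(440,35),(525,483),(135,547)]])
print(W, [np.hypot(*(W[i]-W[i-1])) for i in range(4)])
# corners local: (+x,+y),(+x,-y),(-x,-y),(-x,+y)
h=np.array([(.0825,.073),(.0825,-.073),(-.0825,-.073),(-.0825,.073)])
def T(q,l): c,s=np.cos(q[2]),np.sin(q[2]);return np.array([q[0]+c*l[0]-s*l[1],q[1]+s*l[0]+c*l[1]])
q=least_squares(lambda q:(np.array([T(q,l) for l in h])-W).ravel(),[.6,-.18,0]).x
print('tray',q,np.degrees(q[2]),[T(q,l) for l in h]-W);np.save('tr.npy',q)
print('cavity',T(q,(-.03,0)))
im=cv2.cvtColor(cv2.resize(p['pixels'][140:240,320:420],None,fx=6,fy=6,interpolation=2),4)
im2=cv2.cvtColor(cv2.resize(ps['pixels'][240:330,270:420],None,fx=5,fy=5,interpolation=2),4)
def dr(L,z,col):
    for I,pp,o,f in((im,p,(320,140),6),(im2,ps,(270,240),5)):
        P=np.array([(proj(pp,[*T(q,l),z])-o+.5)*f-.5 for l in L]);cv2.polylines(I,[np.round(P*8).astype(int)],True,col,1,cv2.LINE_AA,3)
dr(h,.017,(0,255,0))
o=[(-.0125,-.02),(-.0125,.03),(-.008,.03),(-.008,.0585),(.008,.0585),(.008,.03),(.0125,.03),(.0125,-.02),(.0097,-.02),(.0097,-.0585),(-.0097,-.0585),(-.0097,-.02)]
dr([(a-.03,b) for a,b in o],.016,(0,0,255));dr([(a-.03,b) for a,b in o],.004,(255,0,255))
dr([(.032,-.015),(.032,.025),(-.0825,.025),(-.0825,-.015)],.016,(0,255,255))
cv2.imwrite('pics/tr.png',im);cv2.imwrite('pics/trs.png',im2)
E
python3 tray.py;python3 plan.py "[(.4226,.1271,.1),(.4226,.1271,.03)]" 18
```

```text
[[ 0.694  -0.1011]
 [ 0.7156 -0.2441]
 [ 0.5485 -0.268 ]
 [ 0.5272 -0.1249]] [np.float64(0.16847912628239542), np.float64(0.1446420759940043), np.float64(0.16878495129288545), np.float64(0.14467752779448567)]
tray [ 0.6213 -0.1845  0.1449] 8.30298671968258 [[-0.0016  0.0007]
 [-0.0021 -0.0007]
 [ 0.0017 -0.0007]
 [ 0.0019  0.0007]]
cavity [ 0.5917 -0.1889]
t 8.22 pos [0.3941 0.2146 0.2202] xyaw 17.82 ydir [-0.0002 -0.0002 -1.    ] w 0.0849 F [ 0.0545 -0.4794  0.2492] j [ 0.3277  0.2129  1.7378 -0.0001  1.191   0.0167]
(0.4226, 0.1271, 0.1) -> [ 0.0004  0.1202 -0.092 ]
(0.4226, 0.1271, 0.03) -> [ 0.0004  0.1902 -0.092 ]
turn -0.18049438301520127 deg -0.0031502212649709926
```

View pics/tr.png

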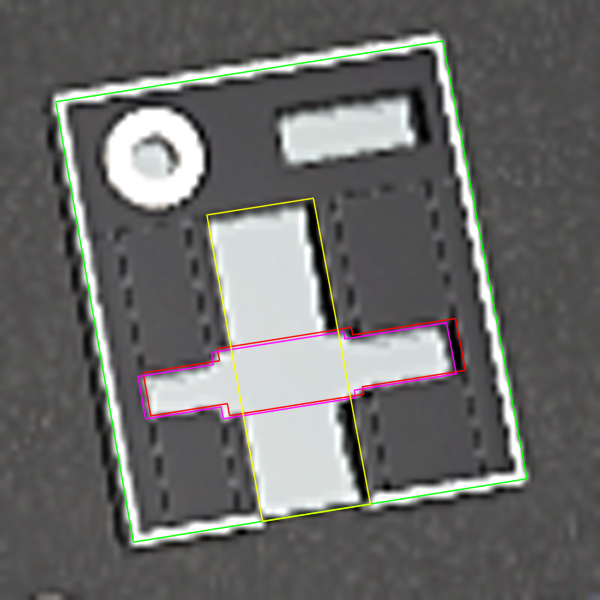

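View pics/trs.png

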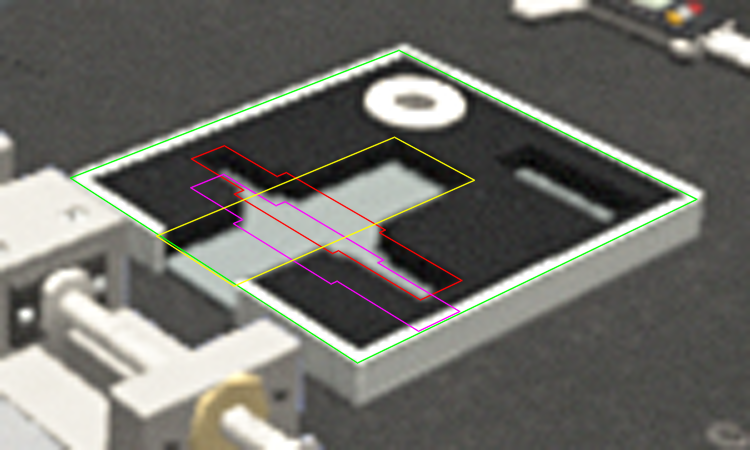

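Call:
{"op": "drive_tool", "data": {"commands": [[0,0,-0.03,0],[0,0.01,-0.065,0],[0,0.04,-0.09,0],[0,0.075,-0.092,0],[0,0.11,-0.092,0],[0,0.12,-0.092,0],[0,0.12,-0.092,0]], "hand": 0.4}}

```text
time_s: 8.8
position: [0.4202, 0.1267, 0.0976]
eef_rot: [0.699, -0.699, -0.107, 0.112]
ft_force: [0.4, 0.6, 0.8]
grip_width: 0.0508
```

```bash
python3 - <<'E'
from h import *
p=viewer.capture('side');cv2.imwrite('pics/s7.png',cv2.cvtColor(cv2.resize(p['pixels'][120:260,130:310],None,fx=4,fy=4),4))
E
python3 plan.py "[(.4226,.1271,.1),(.4226,.1271,.03)]" 18
```

```text
t 8.85 pos [0.4215 0.1271 0.0994] xyaw 17.83 ydir [-0.003  -0.0003 -1.    ] w 0.0515 F [0.4163 0.7932 0.6458] j [ 0.1185  0.3597  1.9256  0.0001  0.8593 -0.1926]
(0.4226, 0.1271, 0.1) -> [ 0.0011 -0.0006 -0.0004]
(0.4226, 0.1271, 0.03) -> [ 0.0013  0.0694 -0.0004]
turn -0.17365764409284168 deg -0.003030897660676569
```

View pics/s7.png

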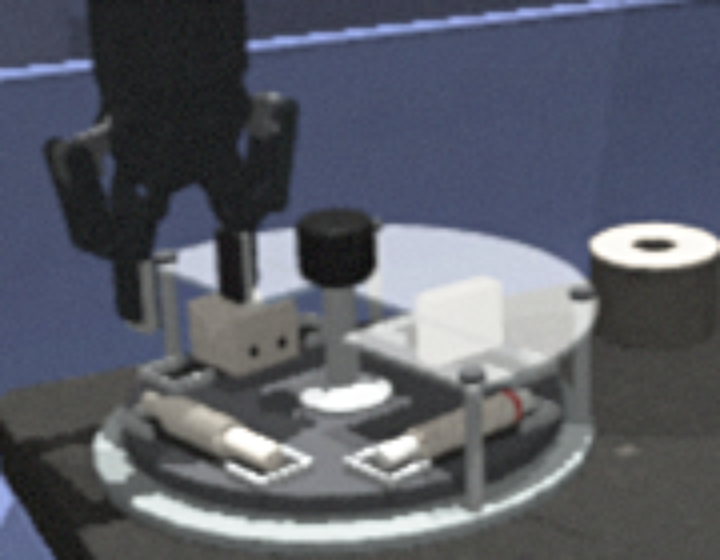

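Run:
```python
from h import *
p=viewer.capture('side')
T=np.array(p['world_from_camera']);K=np.array(p['mtx'])
c=np.array([.4215,.1271,.0994]);a=np.radians(17.8);x=np.array([np.cos(a),np.sin(a),0]);n=np.array([-x[1],x[0],0])
for uv in[(45,150),(65,215),(298,110),(285,180),(245,300),(258,240),(115,290),(150,330)]:
    u=(130+uv[0]/4,120+uv[1]/4);d=T[:3,:3]@np.linalg.solve(K,[*u,1]);o=T[:3,3]
    for off in(0,-.0135):
        P=o+d*((c+n*off-o)@n)/(d@n);print(uv,off,round((P-c)@x,4),round(P[2]-c[2],4),end=' | ')
    print()
```

```text
(45, 150) 0 -0.0718 0.1036 | (45, 150) -0.0135 -0.0799 0.108 | 
(65, 215) 0 -0.065 0.0701 | (65, 215) -0.0135 -0.0731 0.075 | 
(298, 110) 0 0.0784 0.0933 | (298, 110) -0.0135 0.0679 0.0978 | 
(285, 180) 0 0.0671 0.0578 | (285, 180) -0.0135 0.0567 0.0629 | 
(245, 300) 0 0.036 -0.0008 | (245, 300) -0.0135 0.0261 0.0053 | 
(258, 240) 0 0.047 0.0296 | (258, 240) -0.0135 0.037 0.0352 | 
(115, 290) 0 -0.0417 0.0257 | (115, 290) -0.0135 -0.0502 0.0314 | 
(150, 330) 0 -0.0237 -0.0006 | (150, 330) -0.0135 -0.0326 0.0055 |
```

Call:
{"op": "drive_tool", "data": {"commands": [[0,0,0,0],[0,0,0,0],[0,0,0,0],[0,0,0,0]], "hand": 0.63}}

```text
time_s: 9.23
position: [0.4224, 0.1283, 0.1011]
eef_rot: [0.698, -0.698, -0.111, 0.11]
ft_force: [0.2, 0.0, 0.6]
grip_width: 0.032
```

```bash
python3 - <<'E'
from h import *
p=viewer.capture('side');cv2.imwrite('pics/s8.png',cv2.cvtColor(cv2.resize(p['pixels'][120:220,130:220],None,fx=6.5,fy=6,interpolation=2),4))
E
python3 plan.py "[(.4226,.1271,.1),(.4226,.1271,.03)]" 18
```

```text
t 9.28 pos [0.4222 0.1283 0.1009] xyaw 17.95 ydir [ 0.0014  0.0003 -1.    ] w 0.0313 F [ 0.2413  0.8335 -0.295 ] j [ 0.1208  0.3566  1.9246  0.0001  0.8589 -0.1925]
(0.4226, 0.1271, 0.1) -> [-0.      0.0009 -0.0012]
(0.4226, 0.1271, 0.03) -> [-0.0001  0.0709 -0.0012]
turn -0.05322738589846665 deg -0.0009289931361578433
```

View pics/s8.png

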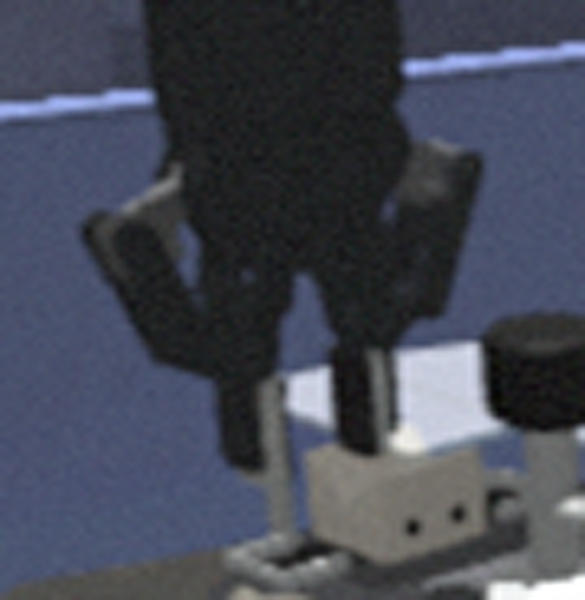

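Run:
```python
from h import *
p=viewer.capture('side')
T=np.array(p['world_from_camera']);K=np.array(p['mtx'])
c=np.array([.4222,.1283,.1009]);a=np.radians(17.8);x=np.array([np.cos(a),np.sin(a),0]);n=np.array([-x[1],x[0],0])
for uv in[(83,225),(155,355),(215,380),(480,160),(440,315),(395,345),(345,440),(262,470)]:
    u=(130+uv[0]/6.5,120+uv[1]/6);d=T[:3,:3]@np.linalg.solve(K,[*u,1]);o=T[:3,3]
    for off in(0,-.0135):
        P=o+d*((c+n*off-o)@n)/(d@n);print(uv,off,round((P-c)@x,4),round(P[2]-c[2],4),end=' | ')
    print()
```

```text
(83, 225) 0 -0.0691 0.1012 | (83, 225) -0.0135 -0.0772 0.1055 | 
(155, 355) 0 -0.0501 0.0535 | (155, 355) -0.0135 -0.0585 0.0587 | 
(215, 380) 0 -0.0303 0.0399 | (215, 380) -0.0135 -0.039 0.0453 | 
(480, 160) 0 0.0766 0.0936 | (480, 160) -0.0135 0.066 0.098 | 
(440, 315) 0 0.0562 0.0419 | (440, 315) -0.0135 0.046 0.0473 | 
(395, 345) 0 0.0376 0.0355 | (395, 345) -0.0135 0.0277 0.0409 | 
(345, 440) 0 0.0153 0.0065 | (345, 440) -0.0135 0.0058 0.0124 | 
(262, 470) 0 -0.0166 0.0044 | (262, 470) -0.0135 -0.0256 0.0104 |
```

Call:
{"op": "drive_tool", "data": {"commands": [[-0.002,0.015,0,0],[-0.002,0.03,0,0],[-0.002,0.04,0,0],[-0.002,0.047,0,0],[-0.002,0.047,0,0]]}}

```text
time_s: 9.75
position: [0.4193, 0.1275, 0.0523]
eef_rot: [0.699, -0.698, -0.109, 0.111]
ft_force: [0.8, 0.3, -0.3]
grip_width: 0.0316
```

```bash
python3 - <<'E'
from h import *
p=viewer.capture('side');cv2.imwrite('pics/s9.png',cv2.cvtColor(cv2.resize(p['pixels'][150:250,140:240],None,fx=6,fy=6,interpolation=2),4))
E
python3 plan.py "[(.4226,.1271,.031)]" 18
```

```text
t 9.8 pos [0.4197 0.1275 0.053 ] xyaw 17.94 ydir [-0.0011 -0.     -1.    ] w 0.0314 F [-0.2198 -0.4362  0.3831] j [ 0.1198  0.4386  1.9767  0.0001  0.7274 -0.1933]
(0.4226, 0.1271, 0.031) -> [ 0.0026  0.022  -0.0013]
turn -0.06218896706334931 deg -0.0010854022336697544
```

View pics/s9.png

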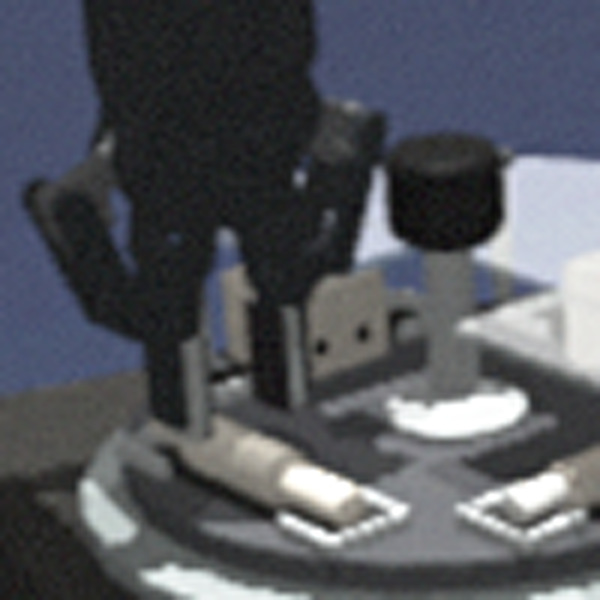

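Call:
{"op": "drive_tool", "data": {"commands": [[0,0.005,0,0],[0,0.01,0,0],[0,0.015,0,0],[0,0.019,0,0],[0,0.021,0,0],[0,0.021,0,0]]}}

```text
time_s: 10.3
position: [0.4197, 0.1274, 0.0318]
eef_rot: [0.699, -0.698, -0.11, 0.111]
ft_force: [0.3, 0.9, 0.1]
grip_width: 0.0312
```

```bash
python3 - <<'E'
from h import *
p=viewer.capture('side');cv2.imwrite('pics/s10.png',cv2.cvtColor(cv2.resize(p['pixels'][150:250,140:240],None,fx=6,fy=6,interpolation=2),4))
E
python3 plan.py "[(.4226,.1271,.031)]" 18
```

```text
t 10.35 pos [0.4199 0.1275 0.0321] xyaw 17.93 ydir [-0.0005  0.     -1.    ] w 0.0319 F [ 0.6487 -0.6612  0.0735] j [ 0.1197  0.4789  1.9936  0.0001  0.6696 -0.1933]
(0.4226, 0.1271, 0.031) -> [ 0.0025  0.0011 -0.0012]
turn -0.06976183225673083 deg -0.001217573665103939
```

View pics/s10.png

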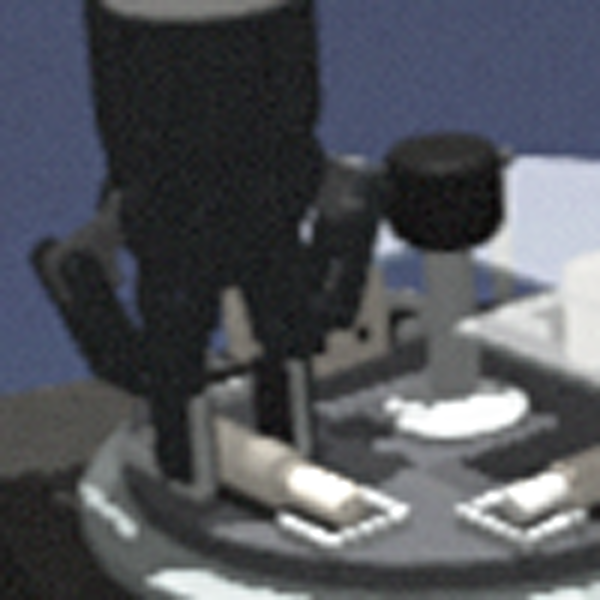

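Call:
{"op": "drive_tool", "data": {"commands": [[0.001,0.001,0,0],[0.002,0.001,0,0],[0.002,0.001,0,0],[0.002,0.001,0,0],[0.002,0.001,0,0],[0.002,0.001,0,0],[0.002,0.001,0,0]], "hand": 1}}

```text
time_s: 10.93
position: [0.4213, 0.128, 0.0316]
eef_rot: [-0.698, 0.698, 0.11, -0.111]
ft_force: [-2.6, -1.8, 5.6]
grip_width: 0.0178
```

```bash
python3 plan.py "[(.4226,.1271,.031)]" 18
```

```text
t 10.93 pos [0.4213 0.128  0.0316] xyaw 17.94 ydir [-0.0011 -0.0002 -1.    ] w 0.0178 F [-2.5592 -1.7551  5.5859] j [ 0.1206  0.4819  1.9893 -0.0002  0.6714 -0.1924]
(0.4226, 0.1271, 0.031) -> [ 0.0009  0.0006 -0.0012]
turn -0.058637666762948015 deg -0.0010234203507006883
```

Call:
{"op": "drive_tool", "data": {"commands": [[-0.001,-0.003,0,0],[-0.001,-0.008,0,0],[-0.001,-0.016,0,0],[-0.001,-0.026,0,0],[-0.001,-0.04,0,0],[-0.001,-0.05,0,0],[-0.001,-0.055,0,0]]}}

```text
time_s: 11.52
position: [0.4218, 0.128, 0.0881]
eef_rot: [-0.698, 0.698, 0.111, -0.109]
ft_force: [0.7, 0.2, -1.7]
grip_width: 0.0176
```

```bash
python3 - <<'E'
from h import *
p=viewer.capture('side');cv2.imwrite('pics/s11.png',cv2.cvtColor(cv2.resize(p['pixels'][150:250,140:290],None,fx=5,fy=5,interpolation=2),4))
E
python3 plan.py "[(.4226,.1271,.031)]" 18
```

```text
t 11.57 pos [0.422  0.128  0.0883] xyaw 17.94 ydir [ 0.0034  0.0005 -1.    ] w 0.0178 F [ 0.0101  0.2787 -1.0415] j [ 0.1203  0.3765  1.9406  0.0001  0.8211 -0.1929]
(0.4226, 0.1271, 0.031) -> [ 0.0001  0.0573 -0.001 ]
turn -0.06161269157964 deg -0.0010753443290805042
```

View pics/s11.png

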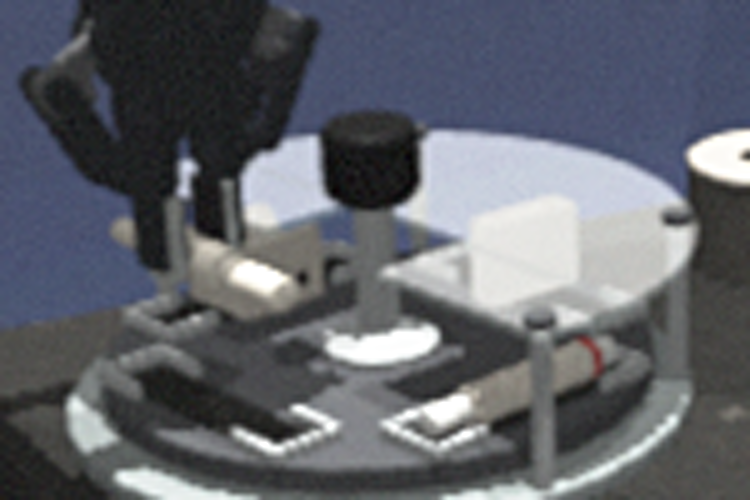

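Call:
{"op": "drive_tool", "data": {"commands": [[0,-0.02,0,0],[0,-0.045,0,0],[0,-0.06,-0.02,0.01],[0.01,-0.062,-0.05,0.03],[0.02,-0.062,-0.085,0.05],[0.028,-0.062,-0.12,0.07],[0.035,-0.062,-0.155,0.09],[0.04,-0.062,-0.19,0.11]]}}

```text
time_s: 12.23
position: [0.5181, -0.0421, 0.148]
eef_rot: [0.704, -0.703, -0.071, 0.071]
ft_force: [0.9, 0.4, -1.9]
grip_width: 0.0173
```

```bash
python3 plan.py "[(.5908,-.183,.15)]" 8.3
python3 - <<'E'
from h import *
p=viewer.capture('side');cv2.imwrite('pics/s12.png',cv2.cvtColor(p['pixels'],4))
p=viewer.capture('top')
for uv in((350,250),(425,243),(395,242)): print(atz(p,uv,.06))
E
```

```text
t 12.23 pos [ 0.5181 -0.0421  0.148 ] xyaw 11.59 ydir [-0.0001  0.0002 -1.    ] w 0.0173 F [ 0.9297  0.4104 -1.9016] j [-0.2288  0.416   1.6599  0.0002  1.0659 -0.4312]
(0.5908, -0.183, 0.15) -> [ 0.0429 -0.002  -0.1526]
turn 3.2890289181988237 deg 0.05740438381587672
[ 0.48522339 -0.13326424  0.06      ]
[ 0.4974241  -0.28973796  0.06      ]
[ 0.50039055 -0.22737953  0.06      ]
```

View pics/s12.png

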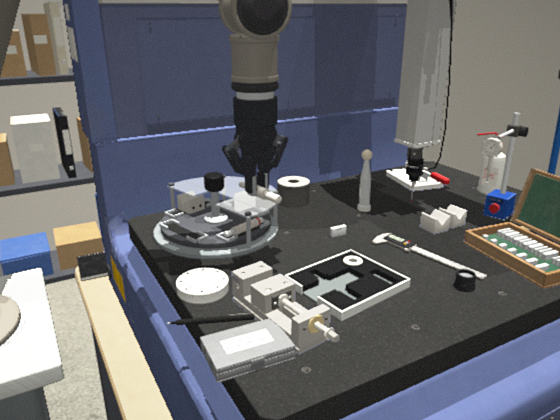

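Call:
{"op": "drive_tool", "data": {"commands": [[0.01,0,-0.035,0.012],[0.021,0,-0.07,0.03],[0.031,0,-0.105,0.045],[0.039,0,-0.135,0.056],[0.042,0,-0.149,0.056],[0.042,0,-0.149,0.056],[0.042,0,-0.149,0.056]]}}

```text
time_s: 12.92
position: [0.5881, -0.178, 0.1473]
eef_rot: [0.706, -0.705, -0.051, 0.052]
ft_force: [-0.4, 0.1, -2.4]
grip_width: 0.0177
```

```bash
python3 plan.py "[(.5908,-.183,.15),(.5908,-.183,.05)]" 8.3
```

```text
t 12.92 pos [ 0.5881 -0.178   0.1473] xyaw 8.36 ydir [-0.0017  0.0012 -1.    ] w 0.0177 F [-0.3887  0.1155 -2.4061] j [-0.4188  0.5774  1.3801  0.0005  1.1862 -0.5649]
(0.5908, -0.183, 0.15) -> [ 0.0019 -0.0027 -0.0053]
(0.5908, -0.183, 0.05) -> [ 0.0021  0.0973 -0.0055]
turn 0.060547364113631374 deg 0.0010567508571867256
```

Call:
{"op": "drive_tool", "data": {"commands": [[0.002,0.02,-0.0055,0],[0.002,0.045,-0.0055,0],[0.002,0.07,-0.0055,0],[0.002,0.09,-0.0055,0],[0.002,0.1,-0.0055,0],[0.002,0.1,-0.0055,0],[0.002,0.1,-0.0055,0]]}}

```text
time_s: 13.5
position: [0.5914, -0.1824, 0.0486]
eef_rot: [0.705, -0.705, -0.052, 0.052]
ft_force: [-0.9, -0.2, -1.3]
grip_width: 0.0175
```

```bash
python3 plan.py "[(.5908,-.183,.05)]" 8.3
python3 - <<'E'
from h import *
p=viewer.capture('side');cv2.imwrite('pics/s13.png',cv2.cvtColor(cv2.resize(p['pixels'][210:330,270:420],None,fx=5,fy=5,interpolation=2),4))
p=viewer.capture('top');cv2.imwrite('pics/t13.png',cv2.cvtColor(cv2.resize(p['pixels'][130:250,300:420],None,fx=5,fy=5,interpolation=2),4))
E
```

```text
t 13.5 pos [ 0.5914 -0.1824  0.0486] xyaw 8.48 ydir [-0.0004  0.0004 -1.    ] w 0.0175 F [-0.8592 -0.1533 -1.2925] j [-0.4229  0.6955  1.4637  0.0002  0.9829 -0.571 ]
(0.5908, -0.183, 0.05) -> [-0.0007 -0.0014 -0.0005]
turn 0.17826803940727132 deg 0.003111364238731885
```

View pics/s13.png

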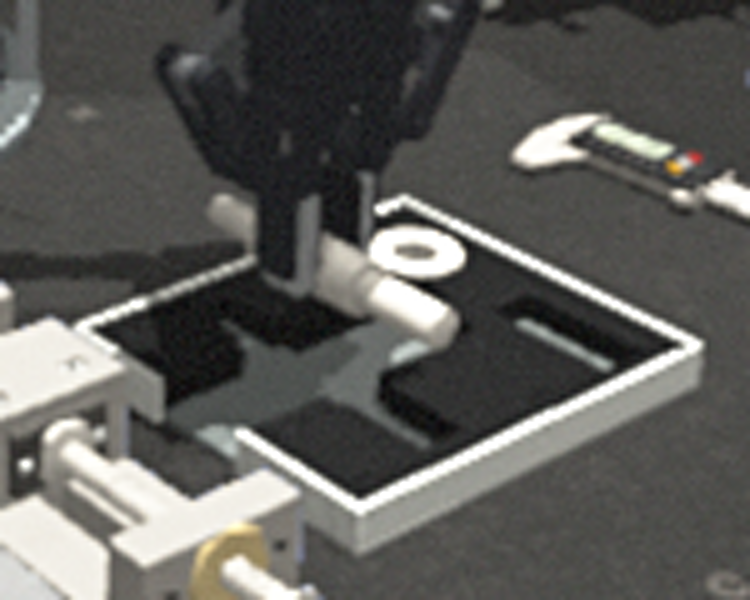

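View pics/t13.png

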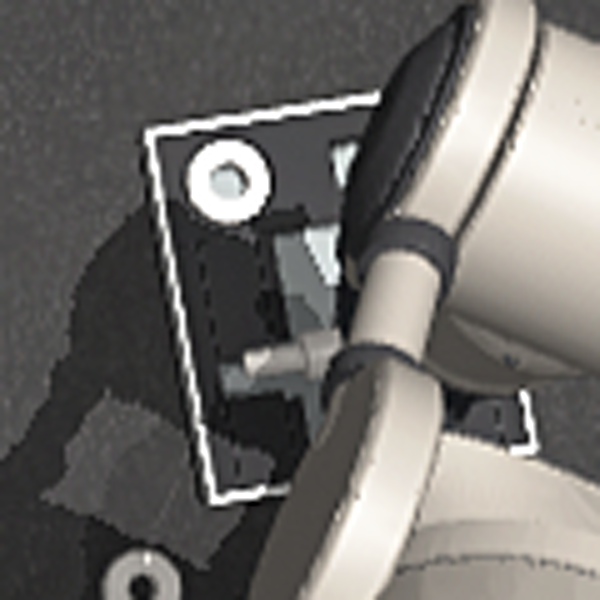

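```bash
cat > chk.py <<'E'
from h import *
np.set_printoptions(precision=4,suppress=True)
p=viewer.capture('top');ps=viewer.capture('side');tr=np.load('tr.npy');s=status.sense()
z=s['position'][2]+.0054
u=np.array([np.cos(tr[2]),np.sin(tr[2])]);v=np.array([-u[1],u[0]])
cav=tr[:2]-.03*u
def L(w): d=np.array(w)[:2]-cav;return np.array([d@u,d@v])
print('tcp local',L(s['position']))
c5=lambda a:((a[0]+.5)/5-.5+300,(a[1]+.5)/5-.5+130)
c5s=lambda a:((a[0]+.5)/5-.5+270,(a[1]+.5)/5-.5+210)
for n,a in (('thin end',(245,362)),('step',(309,352))): print(n,L(atz(p,c5(a),z)))
for n,a in (('back end',(441,332)),('step',(368,288))): print(n,L(atz(ps,c5s(a),z)))
# tray corner in side, at z .017
for n,a in (('corner -x-y',(360,510)),('corner +x-y',(700,345))):print(n,L(atz(ps,c5s(a),.017))-[.03,0])
for n,a in (('corner +x+y',(148,131)),('corner -x+y',(212,499))):print(n,L(atz(p,c5(a),.017))-[.03,0])
im=cv2.cvtColor(cv2.resize(p['pixels'][130:250,300:420],None,fx=5,fy=5,interpolation=2),4)
im2=cv2.cvtColor(cv2.resize(ps['pixels'][210:330,270:420],None,fx=5,fy=5,interpolation=2),4)
def dr(Q,zz,col,off=np.zeros(2)):
    for I,pp,o in((im,p,(300,130)),(im2,ps,(270,210))):
        P=np.array([(proj(pp,[*(cav+l[0]*u+l[1]*v),zz])-o+.5)*5-.5 for l in np.array(Q)+off]);cv2.polylines(I,[np.round(P*8).astype(int)],True,col,1,cv2.LINE_AA,3)
o=[(-.0125,-.02),(-.0125,.03),(-.008,.03),(-.008,.0585),(.008,.0585),(.008,.03),(.0125,.03),(.0125,-.02),(.0097,-.02),(.0097,-.0585),(-.0097,-.0585),(-.0097,-.02)]
dr(o,.016,(0,0,255))
sh=[(-.01,-.02),(-.01,.03),(-.0055,.03),(-.0055,.055),(.0055,.055),(.0055,.03),(.01,.03),(.01,-.02),(.0072,-.02),(.0072,-.055),(-.0072,-.055),(-.0072,-.02)]
dr(sh,z,(0,255,0))
cv2.imwrite('pics/c1.png',im);cv2.imwrite('pics/c2.png',im2)
E
python3 chk.py
```

```text
tcp local [0.0015 0.0053]
thin end [0.0021 0.0547]
step [0.002  0.0273]
back end [-0.0002 -0.0557]
step [ 0.0018 -0.0201]
corner -x-y [-0.0808 -0.0726]
corner +x-y [ 0.0856 -0.0721]
corner +x+y [0.0838 0.0718]
corner -x+y [-0.0816  0.0723]
```

View pics/c1.png

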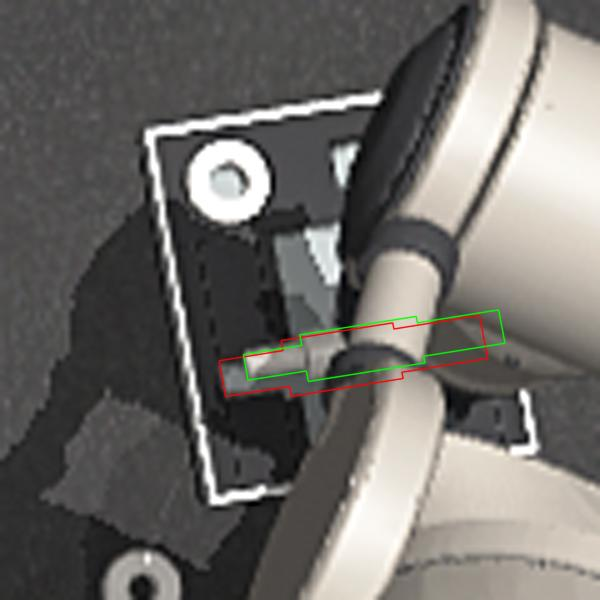

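View pics/c2.png

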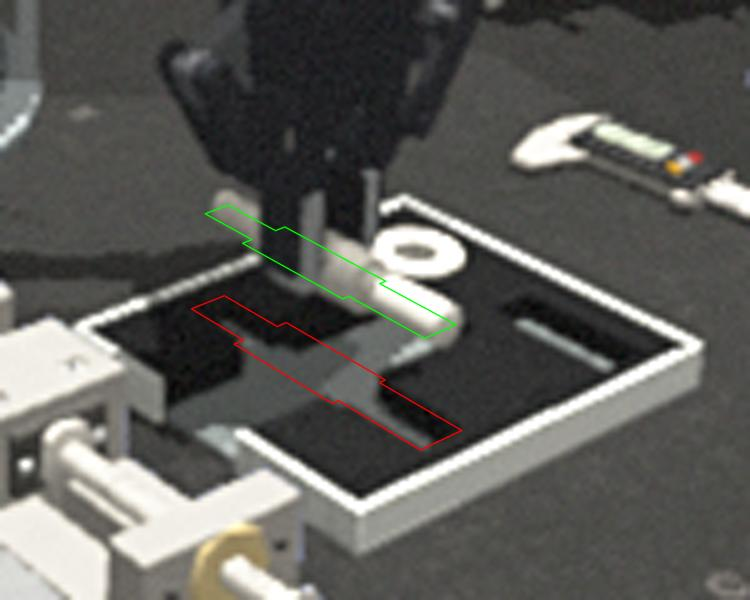

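Call:
{"op": "drive_tool", "data": {"commands": [[-0.0015,0.005,0,-0.003],[-0.0015,0.012,0,-0.003],[-0.0015,0.018,0,-0.003],[-0.0015,0.021,0,-0.003],[-0.0015,0.022,0,-0.003],[-0.0015,0.022,0,-0.003]]}}

```text
time_s: 14.2
position: [0.5897, -0.1834, 0.0256]
eef_rot: [0.705, -0.705, -0.053, 0.053]
ft_force: [0.9, -0.4, -1.7]
grip_width: 0.0177
```

```bash
python3 plan.py "[(.5908,-.183,.05)]" 8.3; python3 chk.py | head -1
```

```text
t 14.2 pos [ 0.5897 -0.1834  0.0256] xyaw 8.59 ydir [-0.001   0.0006 -1.    ] w 0.0177 F [ 0.9246 -0.3633 -1.6694] j [-0.4256  0.7244  1.4826  0.0001  0.9358 -0.5756]
(0.5908, -0.183, 0.05) -> [ 0.0011 -0.0244  0.0002]
turn 0.2909027141320024 deg 0.00507721016459128
tcp local [-0.0008  0.0055]
```

View pics/c1.png

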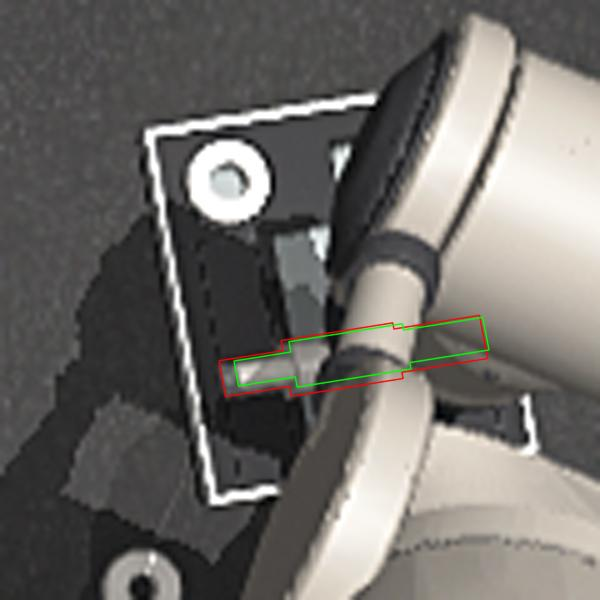

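View pics/c2.png

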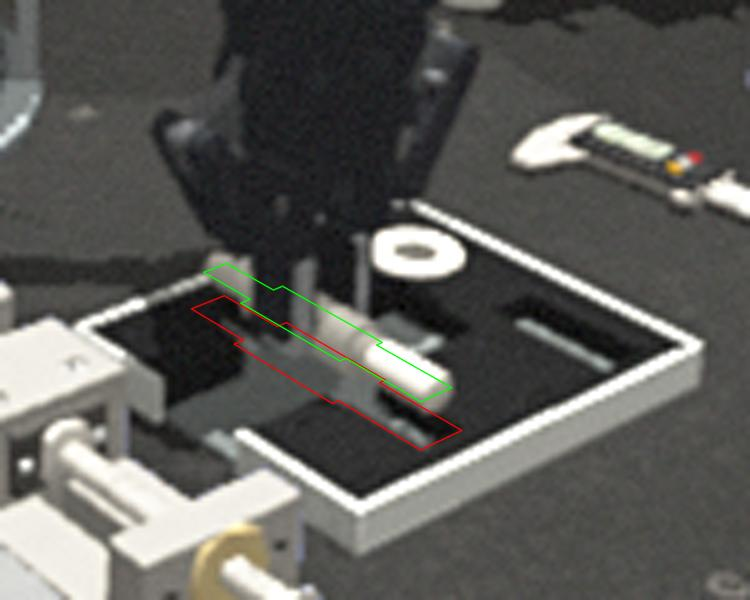

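Call:
{"op": "drive_tool", "data": {"commands": [[0.0005,0.003,0,0.005],[0.0005,0.006,0,0.005],[0.0005,0.009,0,0.005],[0.0005,0.011,0,0.005],[0.0005,0.011,0,0.005]]}}

```text
time_s: 14.72
position: [0.5901, -0.1832, 0.0146]
eef_rot: [0.705, -0.705, -0.051, 0.052]
ft_force: [-0.6, 0.4, -1.4]
grip_width: 0.0176
```

```bash
python3 plan.py "[(.5908,-.183,.05)]" 8.3; python3 chk.py | head -1
```

```text
t 14.72 pos [ 0.5901 -0.1832  0.0146] xyaw 8.31 ydir [-0.001   0.0006 -1.    ] w 0.0176 F [-0.5844  0.4192 -1.434 ] j [-0.4251  0.74    1.4878  0.0001  0.915  -0.5701]
(0.5908, -0.183, 0.05) -> [ 0.0007 -0.0354  0.0002]
turn 0.005665900060023432 deg 9.888861113635324e-05
tcp local [-0.0004  0.0056]
```

View pics/c1.png

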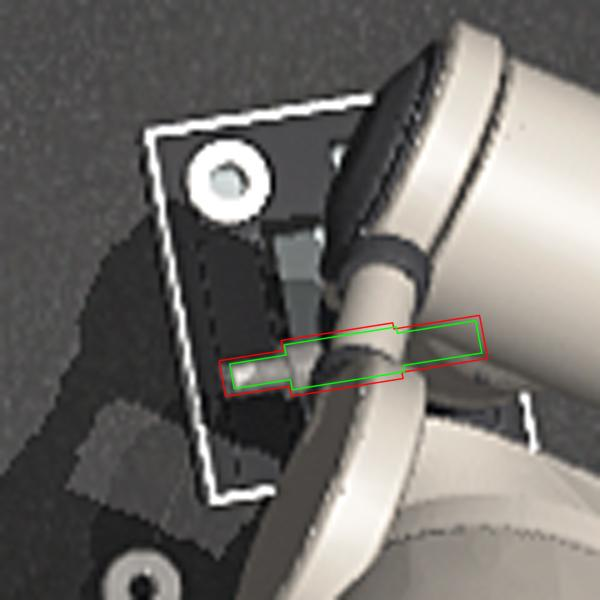

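View pics/c2.png

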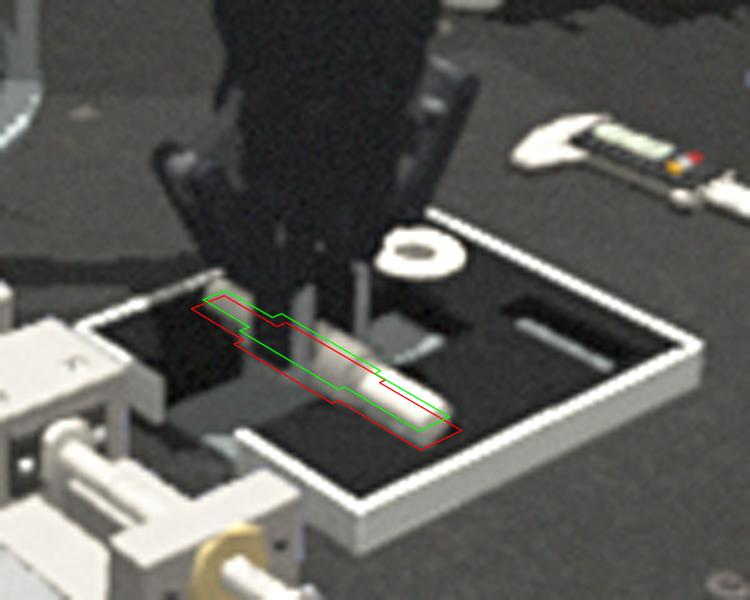

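Call:
{"op": "drive_tool", "data": {"commands": [[0,0.002,0,0],[0,0.0035,0,0],[0,0.0045,0,0],[0,0.0055,0,0],[0,0.0055,0,0]]}}

```text
time_s: 15.23
position: [0.5904, -0.1834, 0.0096]
eef_rot: [0.705, -0.705, -0.051, 0.051]
ft_force: [0.4, 0.1, -2.1]
grip_width: 0.0174
```

```bash
python3 plan.py "[(.5908,-.183,.05)]" 8.3
```

```text
t 15.23 pos [ 0.5904 -0.1834  0.0096] xyaw 8.31 ydir [-0.0003  0.0002 -1.    ] w 0.0174 F [ 0.4296  0.0657 -2.0613] j [-0.4251  0.747   1.4903  0.0001  0.9046 -0.5702]
(0.5908, -0.183, 0.05) -> [ 0.0005 -0.0405  0.0003]
turn 0.009666040870214943 deg 0.00016870423881758863
```

Still weightless contact; lower in small steps until the floor bears.

Call:
{"op": "drive_tool", "data": {"commands": [[0,0.0006,0,0],[0,0.001,0,0],[0,0.001,0,0],[0,0.001,0,0]]}}

```text
time_s: 15.57
position: [0.5905, -0.1834, 0.0088]
eef_rot: [0.705, -0.705, -0.051, 0.051]
ft_force: [-0.4, 0.8, -1.8]
grip_width: 0.0176
```

Call:
{"op": "drive_tool", "data": {"commands": [[0,0.0005,0,0],[0,0.0008,0,0],[0,0.0008,0,0]]}}

```text
time_s: 15.82
position: [0.5906, -0.1834, 0.0087]
eef_rot: [-0.705, 0.705, 0.051, -0.051]
ft_force: [-2.5, 1.1, 4.2]
grip_width: 0.0179
```

Call:
{"op": "drive_tool", "data": {"commands": [[0,0,0,0],[0,0,0,0],[0,0,0,0],[0,0,0,0],[0,0,0,0]], "hand": 0.6}}

```text
time_s: 16.23
position: [0.5905, -0.1834, 0.0079]
eef_rot: [0.705, -0.705, -0.051, 0.051]
ft_force: [-0.3, -0.5, 0.2]
grip_width: 0.0341
```

Call:
{"op": "drive_tool", "data": {"commands": [[0,-0.004,0,0],[0,-0.015,0,0],[0,-0.035,0,0],[0,-0.07,0,0],[0,-0.11,0,0],[0,-0.15,0,0],[0,-0.16,0.04,0],[0,-0.16,0.08,0]]}}

```text
time_s: 16.9
position: [0.5811, -0.1058, 0.1736]
eef_rot: [-0.704, 0.707, 0.053, -0.046]
ft_force: [0.3, 0.3, -1.0]
grip_width: 0.0343
```

Call:
{"op": "drive_tool", "data": {"commands": [[0,0,0.04,0],[0,0,0.08,0],[0,0,0.12,0],[-0.02,0,0.15,0],[-0.04,0,0.15,0],[-0.06,0,0.15,0],[-0.06,0,0.15,0]]}}

```text
time_s: 17.48
position: [0.4947, 0.0363, 0.1689]
eef_rot: [0.705, -0.705, -0.051, 0.052]
ft_force: [0.3, 0.0, 0.4]
grip_width: 0.0345
```

```bash
python3 plan.py "[(.5908,-.183,.05)]" 8.3;python3 chk.py | head -1;  python3 - <<'E'
from h import *
for n in('side','top'): 
    p=viewer.capture(n);save(p,n+'9.png')
    for l in('shaft','shaft_thin_end','cavity'):
        for r in viewer.trace(p,l)[:1]: print(n,l,r['confidence'],r['uv'],r['region'].sum(),atz(p,r['uv'],.014))
E
```

```text
t 17.48 pos [0.4947 0.0363 0.1689] xyaw 8.4 ydir [-0.0017 -0.     -1.    ] w 0.0345 F [0.3166 0.0375 0.3942] j [-0.0814  0.3524  1.6953 -0.0002  1.0955 -0.228 ]
(0.5908, -0.183, 0.05) -> [ 0.0633  0.1188 -0.231 ]
turn 0.10394049819407769 deg 0.0018141039196498759
tcp local [-0.0602  0.2356]
side shaft 0.74 [338.3, 286.1] 457 [ 0.59538028 -0.19881454  0.014     ]
side shaft_thin_end 0.72 [334.7, 284.5] 398 [ 0.5930566  -0.19140694  0.014     ]
side cavity 0.71 [350.9, 281.4] 4396 [ 0.62393623 -0.19669576  0.014     ]
top shaft 0.71 [369.1, 205.4] 362 [ 0.58228035 -0.18663702  0.014     ]
top shaft_thin_end 0.73 [369.2, 202.3] 411 [ 0.58914363 -0.1871128   0.014     ]
top cavity 0.81 [367.5, 188.8] 4760 [ 0.61921851 -0.18446501  0.014     ]
```

View pics/top9.png

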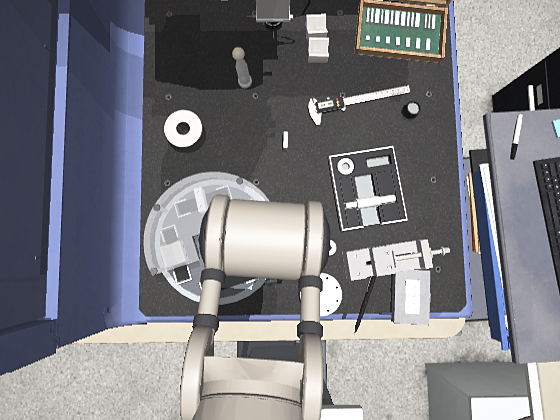

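View pics/c1.png

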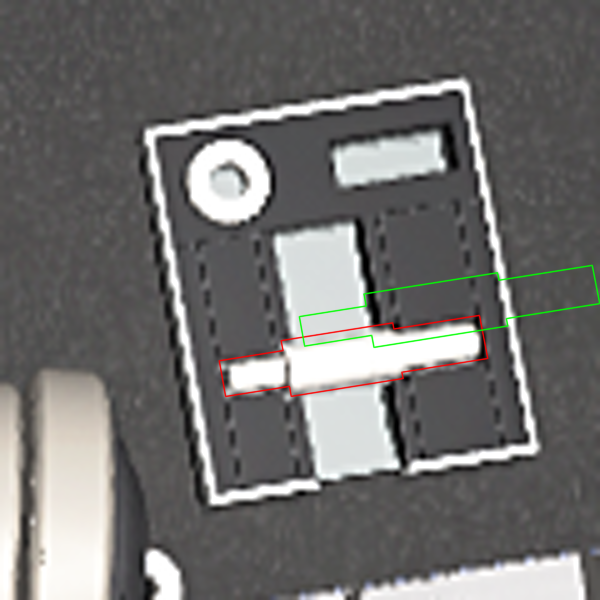

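View pics/side9.png

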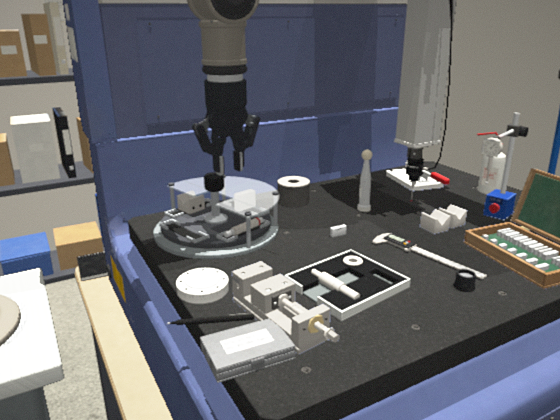

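Run:
```python
import cv2
a=cv2.imread('pics/side9.png');cv2.imwrite('pics/s99.png',cv2.resize(a[165:315,145:420],None,fx=2.9,fy=2.9,interpolation=2))
```

```text
(no output)
```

View pics/s99.png

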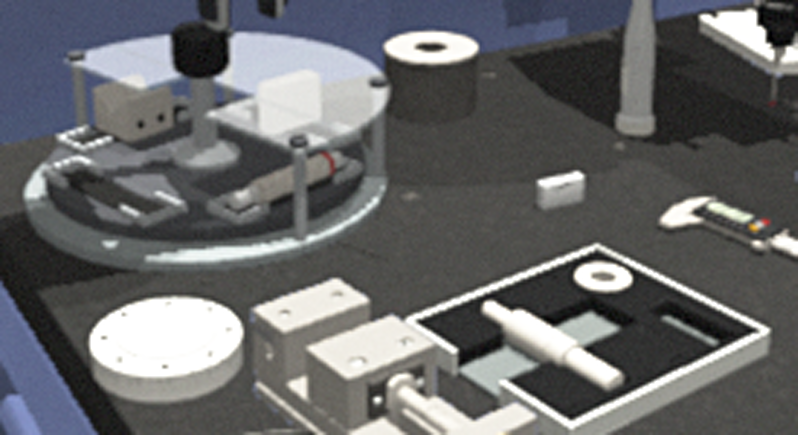

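```bash
python3 -c "
from workcell import close_job
print(close_job())"
```

```text
the job is handed in; nothing more can be done
None
```

The shaft now lies in its tray cavity, thin end in the thin end, and the job is handed in. The robot's clock stood at about 17.7 s of the 61 s allowed.

- **Carousel:** I gripped the knob and turned the rotor about 83.5° clockwise. The picture afterwards put the shaft pocket about 0.3° from square in the open front, which is within my measuring error.
- **Pick and lay:** I picked the shaft there with the jaws across its thick part. I lowered it into the cavity in small steps until the floor carried it, at about 4 N and at the height expected for a seated shaft. Then I released it and moved the gripper clear.
- **Last checks:** In the top picture the shaft lies inside the cavity outline, thin end towards the robot's left, and in the side picture it looks flat. The gauge, milled block and V block are still in their pockets, and the other things look unmoved. The gripper touches nothing; the force readings were near zero.
- **Disagreements:**
  - The two cameras differed by about 1–2 mm.
  - The tray measured about 3.5 mm too long in x in the top picture. I trusted the cavity outline seen there, and the shaft went in without side force.

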